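# Pack out the gap in the router fixture

## Robot

A 6-joint arm with a two-finger parallel gripper is mounted at the origin on the work surface. World frame = base frame: x ahead of the robot, y to its left, z up, the work surface at z = 0. Lengths are in m, angles in degrees, forces in N, time in s.
With the tool pointing down it reaches from about 0.35 to 0.875 m from the base axis. Payload 4.2 kg.
Tool frame: the origin (TCP) lies midway between the tips of the shut fingers; the grasp point (between the pads) lies 19 mm behind it; z points along the fingers, y is the direction in which the jaws open and shut (so a half turn about z gives the same grasp; the last joint's range is limited). The gripper opens to 87 mm and grips with 3 to 60 N. Pads are 19 mm wide; open, the fingers measure 117 mm over their backs; the gripper's body (75 mm by 190 mm) begins 51 mm behind the grasp point.
Start: joints at [14.817, 22.042, 0.453, 0, -68.411, -14.817], TCP at [0.625, 0, 0.188] pointing down, gripper open.
Joint ranges: [-179.83, 179.83], [-69.29, 118.12], [-61.27, 80.66], [-181.25, 117.63], [-171.15, -9.14], [-177.46, 177.46]. Speed limits (degrees/s): [159.86, 159.86, 180, 180, 180, 180].

## Interface

Orientations are given as a 3x3 rotation matrix whose columns are the frame's x, y, z axes.
In Python, from station import sense, capture, get_calibration, finish_job, spot_in, spot_point gives the robot as it stands.
- The arm moves only by the shell command python3 -m inch 'ROWS'. ROWS is JSON, a list of rows, each an object with "fingers": the finger opening in cm, from 0 to 8.7; "delta_pos": the shift along the tool's x, y, z in cm, a list of three; "spin": the turn about the tool's z in degrees. In form: [{"fingers": fingers, "delta_pos": [dx, dy, dz], "spin": spin}, ...]. A call has 1 to 20 rows; each row is the pose to reach, as a shift and turn from the pose commanded when the call began, along the tool's axes at that moment; what a row does not reach only later rows make up. A row lasts 1/10 s, in which the tool goes at most 50 mm and 8.59 degrees, less where a joint would pass 70% of its speed; a pose out of reach is approached as far as the arm can. A call with a gripper value outside its range is refused whole. The fingers move at their own pace and stop on an object; the grip force is fixed at half the most. Time passes only in rows, so rows that repeat a pose let the fingers close. It gives the time, the measured TCP pose, the force and the opening at its end, in the units of the state.
- sense(): the state, without advancing time (a new reading comes with each control period).
- capture(name): name is "scene" or "side" or "wrist"; returns the picture (400x640x3 uint8, red, green, blue); there is no depth.
- get_calibration(name): a dict with "K" (3x3 intrinsics, pixels), "T" (4x4, takes a point from camera to world coordinates). Camera axes: x right, y up, looking along -z (the intrinsics and any distortion apply to the point x, -y, -z); pixel columns grow to the right and rows downward; lengths in m; the calibration is good to about 2 mm. The wrist camera is an equidistant fisheye: a pixel r from the principal point sees the ray r / f radians off the axis. A picture is of the moment at which its call begins: read the wrist's pose just before it. get_calibration takes no time and is no camera call; for the wrist camera it gives the pose at the moment of the call.
- finish_job(): hands the job in, once; it reports no verdict.
Trained networks look in the newest picture that a camera, given by its name, has taken for a name from the list of things; names that differ only in an ending like _2 or _b are one class to them, and where a whole thing is asked for, a point or a joint stands for the part that bears it (a point fixed in the world has none). Each returns a list of dicts, best first, with "conf" (0 to 1); they miss things now and then, are a little off and sometimes report something else, mostly with a low value. They report only what shows in the picture. A call takes as long as a camera call.
- spot_in(camera, target): "extent" ([left, top, right, bottom] as shares, 0 to 1, of the picture: columns of its width, rows of its height, round what is visible of it).
- spot_point(camera, target): "location" ([column, row] as shares, 0 to 1, of the picture: columns of its width, rows of its height: a listed point, or the origin of a listed thing).
The state is a dict: "time_s": time; "joints": joint angles; "joint_velocities": joint speeds; "effort": joint torques, N m; "tcp_pos": TCP position; "ee_rot": TCP orientation; "wrist_force": force on the tool from outside, world axes, zero at the start; "moment": the same for the moment, N m; "gripper_width": opening from 0.0 (shut) to 1.0 (fully open).
Only numpy, scipy, OpenCV 4.12 (cv2) and the standard library are available. Lean on these libraries where they do the work, as an engineer would, in place of code of your own. Each camera call takes 0.05 s, during which the arm holds its last target.

## Task

The blank bolted in the fixture leaves a gap between itself and the fixture's left-hand rail (left as seen from the robot). Choose the two black packers whose thicknesses together fill that gap snugly, with only about 2 mm of play, and slide them in side by side from the open front, under the straps, standing upright on the bed, until both are fully home against the back stop and flush with the front. Do not force them or press hard on the fixture, and leave the other two packers and everything else on the bed where they are.

Things in the scene. Friction and masses are not known exactly. Their poses are not given: they have to be found in the camera images.
- fixture: Rigid steel fixture fixed to the bed, never turned. Origin: on the bed, front end of the left (+y) rail's inner face; x runs from the open front (facing the robot) inward, y left. Rails 34 mm high along x, y = 0 to 26 and -126 to -100 mm: channel 100 mm wide, its floor is the bed. Back stop at x = 90 mm; whole fixture ends at x = 112 mm. Front rail corners rounded 5 mm.
- slot_back (a point): On the bed, where the left rail's inner face meets the back stop (fixture x = 90 mm, y = 0).
- strap (a point): Middle of the top of the front strap. Two fixed flat straps bridge the channel, 34 to 42 mm above the bed, at fixture x = 21 to 35 and 63 to 77 mm; screw heads over the rails reach 49 mm. So packers can only enter from the front.
- blank_a: Grooved aluminium blank, 64 mm wide (y), 90 long (x), 30 high, immovable, never turned. Origin on the bed at the front of its right (-y) side. One of the three, varying, is bolted in the fixture against the right rail and the stop (origin at fixture x = 0, y = -100 mm); with this one the gap to the left rail is 36 mm. The two spares are screwed to the bed left and right of the fixture.
- blank_b: Grooved aluminium blank, 57 mm wide (y), 90 long (x), 30 high, immovable, never turned. Origin on the bed at the front of its right (-y) side. One of the three, varying, is bolted in the fixture against the right rail and the stop (origin at fixture x = 0, y = -100 mm); with this one the gap to the left rail is 43 mm. The two spares are screwed to the bed left and right of the fixture.
- blank_c: Grooved aluminium blank, 43 mm wide (y), 90 long (x), 30 high, immovable, never turned. Origin on the bed at the front of its right (-y) side. One of the three, varying, is bolted in the fixture against the right rail and the stop (origin at fixture x = 0, y = -100 mm); with this one the gap to the left rail is 57 mm. The two spares are screwed to the bed left and right of the fixture.
- packer_10: Loose black plastic packer bar, 10 mm thick (own y), 90 long (own x), 30 high, about 38 g, standing on the bed, upright corners rounded 4 mm. Origin: centre of its underside. The four differ only in thickness (10, 17, 24, 38 mm); they lie on both sides of the fixture in any order, turned up to 0.5 rad.
- packer_17: Loose black plastic packer bar, 17 mm thick (own y), 90 long (own x), 30 high, about 64 g, standing on the bed, upright corners rounded 4 mm. Origin: centre of its underside. The four differ only in thickness (10, 17, 24, 38 mm); they lie on both sides of the fixture in any order, turned up to 0.5 rad.
- packer_24: Loose black plastic packer bar, 24 mm thick (own y), 90 long (own x), 30 high, about 91 g, standing on the bed, upright corners rounded 4 mm. Origin: centre of its underside. The four differ only in thickness (10, 17, 24, 38 mm); they lie on both sides of the fixture in any order, turned up to 0.5 rad.
- packer_38: Loose black plastic packer bar, 38 mm thick (own y), 90 long (own x), 30 high, about 144 g, standing on the bed, upright corners rounded 4 mm. Origin: centre of its underside. The four differ only in thickness (10, 17, 24, 38 mm); they lie on both sides of the fixture in any order, turned up to 0.5 rad.
- holder_1: Steel taper tool holder standing upright, 46 mm across, 116 mm high; bystander, leave alone. Origin at its underside, on its axis.
- holder_2: Steel taper tool holder standing upright, 46 mm across, 116 mm high; bystander, leave alone. Origin at its underside, on its axis.
- collet_1: Dark steel collet standing upright, 33 mm across, 46 mm high; bystander, leave alone. Origin at its underside, on its axis.
- collet_2: Dark steel collet standing upright, 33 mm across, 46 mm high; bystander, leave alone. Origin at its underside, on its axis.
- tube_1: Grey plastic tool tube standing upright, 54 mm across, 126 mm high; bystander, leave alone. Origin at its underside, on its axis.
- tube_2: Grey plastic tool tube standing upright, 54 mm across, 126 mm high; bystander, leave alone. Origin at its underside, on its axis.
- wrench: Open wrench lying on the bed, 160 mm long; bystander, leave alone. Origin at its underside.

How it is judged:
By the outcome, as a careful person would: the job done as asked, in the order asked, and still so for the second after the job is handed in, with the robot touching nothing.
It also fails if it takes over 70 s, if anything falls off the work surface, if the arm or the gripper's body presses on something with over 40 N, if the wrist force passes 120 N, or if a joint passes its speed limit or range.

## Working session

There is one attempt and no reset: what is moved stays moved. The work goes in short steps, Python scripts to look and compute and a shell command to move; the robot and the scene stay as the last step left them, time stands still between calls to the robot, and variables do not carry over. Pictures are saved under pics/ and viewed, and the job is handed in when it is done.

```bash
ls; mkdir -p pics; python3 - <<'E'
from station import *
import cv2, numpy as np
s=sense(); print(s)
for n in ["scene","side","wrist"]:
    im=capture(n); cv2.imwrite(f"pics/{n}0.png",im[:,:,::-1])
    c=get_calibration(n); print(n,np.round(c["K"],2).tolist(),np.round(c["T"],4).tolist(),[k for k in c])
E
```

```text
pics
{'time_s': 0.0, 'joints': array([ 1.48181166e+01,  2.20908894e+01,  3.79911382e-01, -3.08878445e-02,
       -6.84130275e+01, -1.48182210e+01]), 'joint_velocities': array([ 0.00102523,  0.03215766, -0.07788319, -0.05940902,  0.10306091,
       -0.07520989]), 'effort': array([ 5.69075401e-04, -3.90661991e+01,  1.87403029e+01,  4.22001421e+00,
        1.09914420e-02, -1.81494070e-04]), 'tcp_pos': array([6.24306990e-01, 3.96785579e-05, 1.86954346e-01]), 'ee_rot': array([[-2.00627186e-04, -9.99997515e-01, -2.22047926e-03],
       [-9.99999977e-01,  2.00780671e-04, -6.88996594e-05],
       [ 6.93453174e-05,  2.22046539e-03, -9.99997532e-01]]), 'wrist_force': array([0.13730109, 0.52040083, 0.12831019]), 'moment': array([-0.01115692,  0.02313744,  0.01021972]), 'gripper_width': 0.9983112089905961}
scene [[456.19, 0.0, 322.77], [0.0, 456.19, 195.01], [0.0, 0.0, 1.0]] [[-0.6528, -0.5135, 0.557, 1.3563], [0.7575, -0.4491, 0.4738, 0.7392], [0.0068, 0.7312, 0.6822, 1.0734], [0.0, 0.0, 0.0, 1.0]] ['K', 'T']
side [[372.66, 0.0, 320.05], [0.0, 372.66, 196.51], [0.0, 0.0, 1.0]] [[-0.8139, 0.312, -0.4901, 0.0906], [-0.5809, -0.4546, 0.6752, 0.6462], [-0.0121, 0.8343, 0.5512, 0.5471], [0.0, 0.0, 0.0, 1.0]] ['K', 'T']
wrist [[309.71, 0.0, 319.34], [0.0, 309.71, 203.51], [0.0, 0.0, 1.0]] [[-1.0, -0.0007, 0.0005, 0.6257], [0.0005, -0.9644, -0.2646, -0.0734], [0.0007, -0.2646, 0.9644, 0.3828], [0.0, 0.0, 0.0, 1.0]] ['K', 'T']
```

View pics/scene0.png

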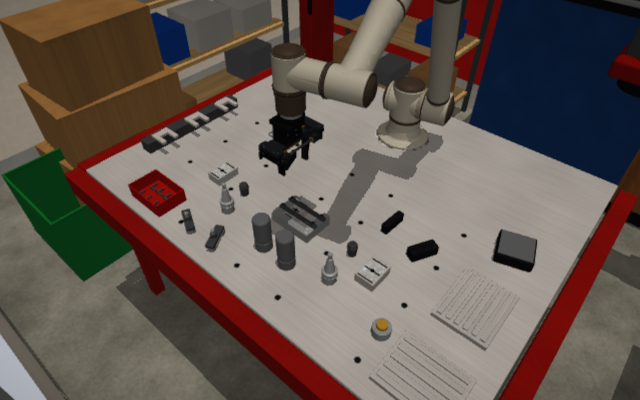

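View pics/side0.png

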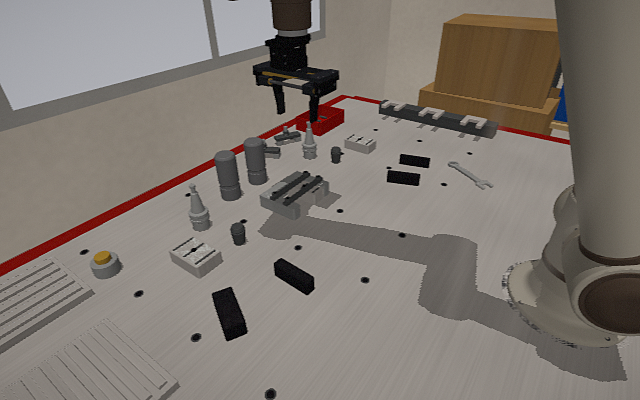

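View pics/wrist0.png

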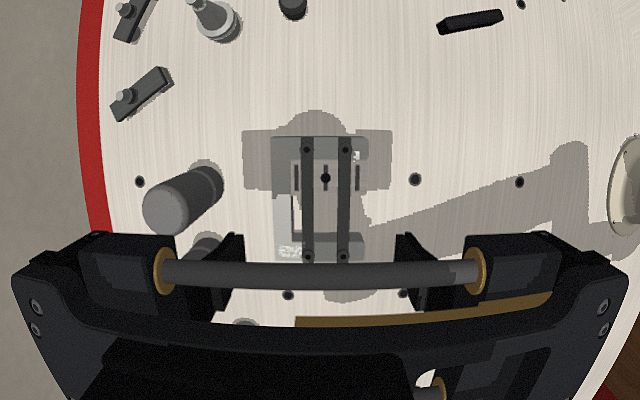

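```bash
cat > h.py <<'E'
import numpy as np, cv2
from station import *
def ray(name,u,v,c=None):
    c=c or get_calibration(name); K=np.array(c["K"]);T=np.array(c["T"])
    a=(u-K[0,2])/K[0,0]; b=(v-K[1,2])/K[1,1]
    if name=="wrist":
        r=np.hypot(a,b); s=np.sinc(r/np.pi); d=np.array([a*s,-b*s,-np.cos(r)])
    else: d=np.array([a,-b,-1.])
    return T[:3,3],T[:3,:3]@d
def at(name,u,v,z,c=None):
    o,d=ray(name,u,v,c); t=(z-o[2])/d[2]; return (o+t*d)
def proj(name,P,c=None):
    c=c or get_calibration(name); K=np.array(c["K"]);T=np.array(c["T"])
    p=(np.atleast_2d(P)-T[:3,3])@T[:3,:3]; x,y,z=p[:,0],-p[:,1],-p[:,2]
    if name=="wrist":
        rr=np.hypot(x,y); th=np.arctan2(rr,z); k=np.where(rr>1e-9,th/np.maximum(rr,1e-9),1/z); a,b=x*k,y*k
    else: a,b=x/z,y/z
    return np.c_[K[0,0]*a+K[0,2],K[1,1]*b+K[1,2]]
E
python3 - <<'E'
from h import *
for n in ["scene","side","wrist"]:
    for t,z in [("fixture",0),("slot_back",0),("strap",.042),("packer_10",0),("blank_a",0),("tube_1",0),("holder_1",0),("collet_1",0),("wrench",0)]:
        for r in spot_point(n,t):
            if r["conf"]<.3: continue
            u,v=np.array(r["location"])*[640,400]
            print(n,t,round(r["conf"],2),np.round([u,v]),np.round(at(n,u,v,z)[:2],4))
E
```

```text
scene fixture 0.58 [323. 219.] [0.566  0.0697]
scene slot_back 0.55 [303. 238.] [0.6712 0.0778]
scene slot_back 0.55 [290. 162.] [ 0.4241 -0.2164]
scene strap 0.71 [290. 164.] [ 0.4664 -0.1725]
scene strap 0.6 [305. 207.] [0.5933 0.0162]
scene packer_10 0.71 [424. 254.] [0.4768 0.3979]
scene packer_10 0.67 [391. 227.] [0.4498 0.2575]
scene packer_10 0.48 [290. 161.] [ 0.4193 -0.2207]
scene packer_10 0.35 [265. 150.] [ 0.4324 -0.3411]
scene blank_a 0.92 [373. 260.] [0.5962 0.2919]
scene blank_a 0.74 [232. 165.] [ 0.5766 -0.3671]
scene blank_a 0.73 [304. 205.] [ 0.5608 -0.0209]
scene tube_1 0.58 [286. 262.] [0.7719 0.1022]
scene holder_1 0.69 [228. 210.] [ 0.742  -0.1956]
scene holder_1 0.66 [331. 278.] [0.7305 0.2413]
scene collet_1 0.52 [352. 254.] [0.6215 0.2318]
scene collet_1 0.5 [238. 196.] [ 0.6748 -0.2246]
side fixture 0.86 [303. 213.] [0.5681 0.0621]
side slot_back 0.93 [273. 202.] [0.6652 0.0653]
side packer_10 0.86 [230. 317.] [0.4821 0.3876]
side packer_10 0.79 [412. 162.] [ 0.4565 -0.3436]
side packer_10 0.78 [295. 281.] [0.442  0.2507]
side packer_10 0.62 [401. 181.] [ 0.
[... 218 characters left out ...]
0.7 [258. 182.] [0.7662 0.0143]
side tube_1 0.59 [230. 196.] [0.7758 0.1117]
side holder_1 0.56 [307. 154.] [ 0.7579 -0.204 ]
side holder_1 0.55 [200. 229.] [0.7301 0.2499]
side collet_1 0.7 [236. 239.] [0.6314 0.2278]
side collet_1 0.63 [337. 161.] [ 0.6486 -0.2162]
side wrench 0.57 [468. 170.] [ 0.2978 -0.3852]
wrist fixture 0.94 [362. 233.] [0.5694 0.0719]
wrist slot_back 0.87 [291. 237.] [0.6642 0.0781]
wrist packer_10 0.73 [463.  25.] [ 0.4356 -0.2138]
wrist blank_a 0.82 [362. 157.] [ 0.5725 -0.0279]
wrist tube_1 0.93 [205. 185.] [0.7779 0.0066]
wrist tube_1 0.59 [211. 255.] [0.7796 0.107 ]
wrist holder_1 0.89 [224.  31.] [ 0.7475 -0.1953]
wrist holder_1 0.63 [244. 329.] [0.7458 0.2374]
```

```bash
python3 -m inch '[{"fingers":8.7,"delta_pos":[-4.5,0,0],"spin":0},{"fingers":8.7,"delta_pos":[-9,0,0],"spin":0},{"fingers":8.7,"delta_pos":[-9,0,0],"spin":0},{"fingers":8.7,"delta_pos":[-9,0,0],"spin":0},{"fingers":8.7,"delta_pos":[-9,0,0],"spin":0}]'; python3 - <<'E'
from h import *
c=get_calibration("wrist"); im=capture("wrist"); cv2.imwrite("pics/w1.png",im[:,:,::-1]); np.save("w1T.npy",c["T"])
cv2.imwrite("pics/w1z.png",cv2.resize(im[40:240,200:460,::-1],None,fx=3,fy=3,interpolation=cv2.INTER_CUBIC))
for t,z in [("fixture",0),("slot_back",0),("packer_10",0),("blank_a",0),("strap",.042)]:
        for r in spot_point("wrist",t):
            if r["conf"]<.3: continue
            u,v=np.array(r["location"])*[640,400]
            print(t,round(r["conf"],2),np.round([u,v]),np.round(at("wrist",u,v,z,c)[:2],4))
E
```

```text
time_s: 2.0
tcp_pos: [0.6249, 0.0896, 0.188]
ee_rot: [[-0.0, -1.0, -0.0], [-1.0, 0.0, -0.0], [0.0, 0.0, -1.0]]
wrist_force: [0.4, -0.2, -0.0]
gripper_width: 0.996
fixture 0.84 [362. 166.] [0.5723 0.0727]
fixture 0.69 [207. 192.] [0.7749 0.1047]
fixture 0.51 [362.  87.] [ 0.5743 -0.0269]
slot_back 0.71 [292. 168.] [0.6601 0.0756]
blank_a 0.96 [332. 314.] [0.6081 0.2919]
blank_a 0.6 [362.  85.] [ 0.5734 -0.029 ]
strap 0.63 [345. 125.] [0.5977 0.021 ]
```

View pics/w1z.png

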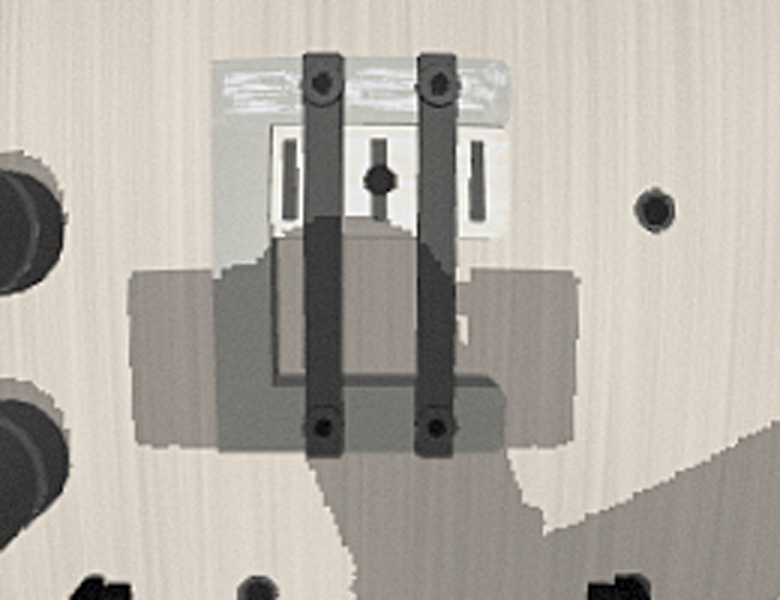

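View pics/w1.png

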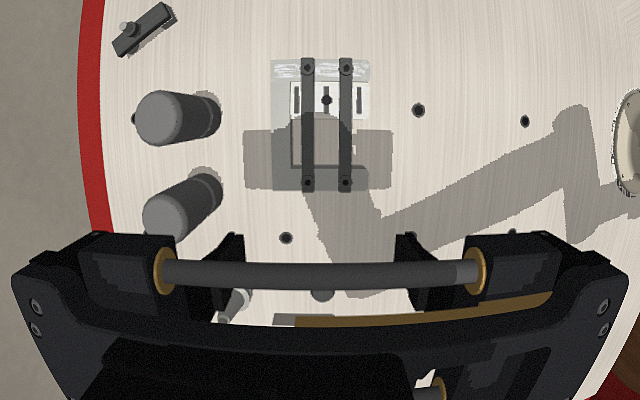

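```bash
python3 - <<'E'
from h import *
c={"K":get_calibration("wrist")["K"],"T":np.load("w1T.npy")}
f=lambda u,v,z:np.round(at("wrist",200+u/3-.33,40+v/3-.33,z,c),4)
print("rail R inner top",f(290,124,.034),"blank front top right",f(503,126,.03),"blank left top",f(490,238,.03),"left rail inner top",f(350,375,.034), f(400,387,.034),"outer left",f(380,452,.034),"outer right",f(380,58,.034))
print("front left rail",f(504,420,.034),"stop front",f(272,300,.034),"back end",f(215,300,.034))
print("straps",f(304,250,.042),f(343,250,.042),f(417,250,.042),f(456,250,.042))
# shadow-free: image row of candidate blank left edges
P=lambda y,z,x=.59: proj("wrist",[x,y,z],c)
for y0 in [.070,.072,.075]:
  for g in [.036,.043,.057]:
    p=P(y0-g,.03)[0]; print(y0,g,(p-[200,40])*3+1)
E
```

```text
rail R inner top [ 0.6516 -0.0291  0.034 ] blank front top right [ 0.5718 -0.0296  0.03  ] blank left top [0.5765 0.0137 0.03  ] left rail inner top [0.6295 0.0662 0.034 ] [0.6105 0.0708 0.034 ] outer left [0.618  0.0962 0.034 ] outer right [ 0.6182 -0.0543  0.034 ]
front left rail [0.5702 0.0834 0.034 ] stop front [0.6587 0.0375 0.034 ] back end [0.6804 0.0371 0.034 ]
straps [0.6461 0.0187 0.042 ] [0.6319 0.0188 0.042 ] [0.605  0.0187 0.042 ] [0.5907 0.0185 0.042 ]
0.07 0.036 [454.13053749 290.33224159]
0.07 0.043 [454.33581261 272.03201379]
0.07 0.057 [454.67438909 235.3786004 ]
0.072 0.036 [454.06754761 295.55479071]
0.072 0.043 [454.27958614 277.26355329]
0.072 0.057 [454.63195905 240.61597763]
0.075 0.036 [453.96948043 303.38231509]
0.075 0.043 [454.19160585 285.10671361]
0.075 0.057 [454.56458666 248.47224272]
```

```bash
python3 - <<'E'
from h import *
im=cv2.imread("pics/scene0.png"); cv2.imwrite("pics/s0z.png",cv2.resize(im[180:250,250:350],None,fx=7,fy=7,interpolation=cv2.INTER_CUBIC))
im=cv2.imread("pics/side0.png"); cv2.imwrite("pics/d0z.png",cv2.resize(im[160:230,250:350],None,fx=7,fy=7,interpolation=cv2.INTER_CUBIC))
E
```

```text
(no output)
```

View pics/d0z.png

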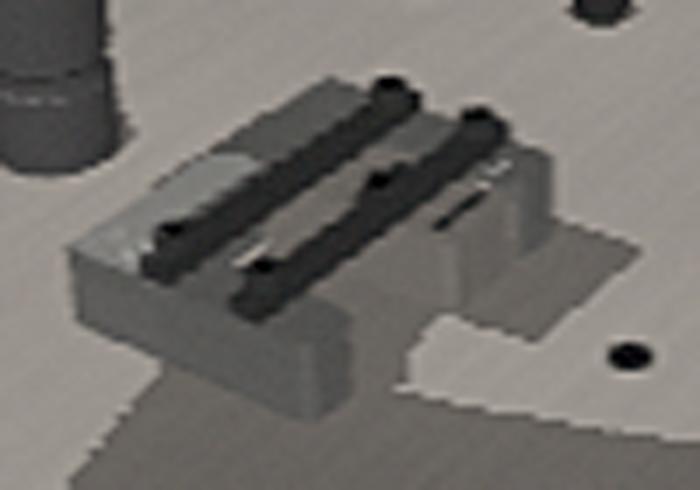

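```bash
python3 -m inch '[{"fingers":8.7,"delta_pos":[-4,2,0],"spin":8},{"fingers":8.7,"delta_pos":[-8,4,0],"spin":16},{"fingers":8.7,"delta_pos":[-12,6,0],"spin":24},{"fingers":8.7,"delta_pos":[-16,8,0],"spin":32},{"fingers":8.7,"delta_pos":[-20,9,0],"spin":40},{"fingers":8.7,"delta_pos":[-23,10.5,0],"spin":48},{"fingers":8.7,"delta_pos":[-23,10.5,0],"spin":56},{"fingers":8.7,"delta_pos":[-23,10.5,0],"spin":64},{"fingers":8.7,"delta_pos":[-23,10.5,0],"spin":72},{"fingers":8.7,"delta_pos":[-23,10.5,0],"spin":80},{"fingers":8.7,"delta_pos":[-23,10.5,0],"spin":88},{"fingers":8.7,"delta_pos":[-23,10.5,0],"spin":90},{"fingers":8.7,"delta_pos":[-23,10.5,0],"spin":90},{"fingers":8.7,"delta_pos":[-23,10.5,0],"spin":90}]'; python3 - <<'E'
from h import *
print(np.round(sense()["joints"],1))
c=get_calibration("wrist"); im=capture("wrist"); cv2.imwrite("pics/w2.png",im[:,:,::-1]); np.save("w2T.npy",c["T"]);print(np.round(c["T"],4).tolist())
for r in spot_point("wrist","packer_10"):
            u,v=np.array(r["location"])*[640,400]
            print(round(r["conf"],2),np.round([u,v]),np.round(at("wrist",u,v,0,c)[:2],4))
E
```

```text
time_s: 3.7
tcp_pos: [0.5201, 0.3198, 0.1881]
ee_rot: [[-1.0, -0.0, 0.0], [-0.0, 1.0, 0.0], [-0.0, 0.0, -1.0]]
wrist_force: [-0.5, 0.0, 0.4]
gripper_width: 0.998
[  46.8   20.6   -1.7   -0.   -67.7 -136.7]
[[-0.0001, -0.9641, -0.2654, 0.4487], [1.0, 0.0, -0.0003, 0.3185], [0.0003, -0.2654, 0.9641, 0.3836], [0.0, 0.0, 0.0, 1.0]]
0.87 [268. 115.] [0.4417 0.255 ]
0.8 [375. 149.] [0.4834 0.3884]
0.64 [ 22. 137.] [ 0.4298 -0.2183]
```

View pics/w2.png

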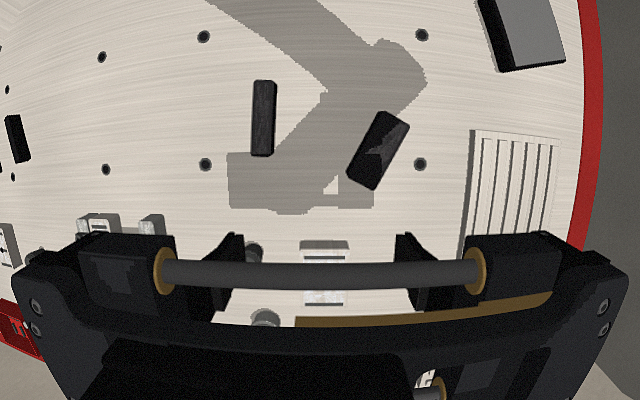

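```bash
python3 - <<'E'
from h import *
im=cv2.imread("pics/w2.png"); cv2.imwrite("pics/w2z.png",cv2.convertScaleAbs(cv2.resize(im[70:200,240:420],None,fx=4,fy=4,interpolation=cv2.INTER_CUBIC),alpha=2.2,beta=10))
E
```

```text
(no output)
```

View pics/w2z.png

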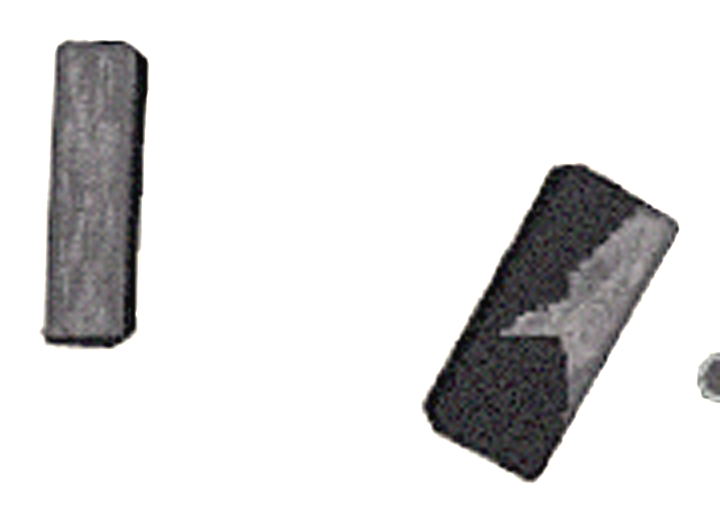

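```bash
cat > fit.py <<'E'
from h import *
from scipy.optimize import minimize
def hull(x,y,a,t,c,n="wrist",L=.09,r=.004):
    pts=[]
    for sx in(-1,1):
        for sy in(-1,1):
            for q in np.linspace(0,np.pi/2,5):
                p=np.array([sx*(L/2-r+r*np.cos(q)),sy*(t/2-r+r*np.sin(q))])
                w=[x+np.cos(a)*p[0]-np.sin(a)*p[1],y+np.sin(a)*p[0]+np.cos(a)*p[1]]
                pts+= [w+[0.],w+[.03]]
    return cv2.convexHull(proj(n,np.array(pts),c).astype(np.float32))
def fit(im,c,box,guess,n="wrist",thr=70,ths=(.010,.017,.024,.038),S=4):
    u0,v0,u1,v1=box
    g=cv2.cvtColor(im[v0:v1,u0:u1],cv2.COLOR_BGR2GRAY)
    g=cv2.resize(g,None,fx=S,fy=S,interpolation=cv2.INTER_CUBIC)
    m=(g<thr).astype(np.uint8)
    k,lab,st,_=cv2.connectedComponentsWithStats(m); m=(lab==1+np.argmax(st[1:,4])).astype(np.uint8)
    m=cv2.morphologyEx(m,cv2.MORPH_CLOSE,np.ones((9,9)))
    hh=cv2.findContours(m,cv2.RETR_EXTERNAL,cv2.CHAIN_APPROX_NONE)[0]; m[:]=0; cv2.fillPoly(m,[cv2.convexHull(max(hh,key=len))],1)
    def cost(p,t):
        h=(hull(p[0]/100,p[1]/100,p[2]/10,t,c,n).reshape(-1,2)-[u0,v0]+.5)*S-.5
        k=np.zeros_like(m); cv2.fillPoly(k,[np.round(h*16).astype(np.int32)],1,shift=4)
        return 1-(k&m).sum()/max(1,(k|m).sum())
    out=[]
    for t in ths:
        best=min((minimize(cost,[guess[0]*100,guess[1]*100,a0*10],args=(t,),method="Nelder-Mead",options=dict(initial_simplex=np.array([guess[0]*100,guess[1]*100,a0*10])+np.array([[0,0,0],[1,0,0],[0,1,0],[0,0,1.5]]),maxiter=200)) for a0 in(guess[2]-.1,guess[2]+.15)),key=lambda r:r.fun)
        out.append((t,round(best.fun,4),np.round(best.x*[.01,.01,.1],4)))
    return sorted(out,key=lambda o:o[1])
E
python3 - <<'E'
from fit import *
c={"K":get_calibration("wrist")["K"],"T":np.load("w2T.npy")}
im=cv2.imread("pics/w2.png")
for b,g in [((240,70,290,165),(.442,.255,.05)),((335,100,420,200),(.483,.388,-.45))]:
    for o in fit(im,c,b,g): print(o)
E
```

```text
(0.024, np.float64(0.0356), array([ 0.4445,  0.2527, -0.0648]))
(0.017, np.float64(0.2097), array([ 0.4456,  0.2505, -0.0398]))
(0.038, np.float64(0.3502), array([0.4449, 0.2534, 0.0392]))
(0.01, np.float64(0.4526), array([0.4456, 0.2498, 0.0145]))
(0.038, np.float64(0.0162), array([ 0.4827,  0.3871, -0.4842]))
(0.024, np.float64(0.3056), array([ 0.4837,  0.3883, -0.4818]))
(0.017, np.float64(0.4629), array([ 0.4856,  0.3922, -0.4282]))
(0.01, np.float64(0.6175), array([ 0.4866,  0.3943, -0.5243]))
```

```bash
python3 -m inch '[{"fingers":8.7,"delta_pos":[3,4,0],"spin":8},{"fingers":8.7,"delta_pos":[6,7.9,2],"spin":16},{"fingers":8.7,"delta_pos":[6,7.9,5],"spin":24},{"fingers":8.7,"delta_pos":[6,7.9,8],"spin":27.7},{"fingers":8.7,"delta_pos":[6,7.9,11],"spin":27.7},{"fingers":8.7,"delta_pos":[6,7.9,13],"spin":27.7},{"fingers":8.7,"delta_pos":[6,7.9,15.5],"spin":27.7},{"fingers":8.7,"delta_pos":[6,7.9,17.5],"spin":27.7},{"fingers":8.7,"delta_pos":[6,7.9,18.2],"spin":27.7},{"fingers":8.7,"delta_pos":[6,7.9,18.2],"spin":27.7},{"fingers":8.7,"delta_pos":[6,7.9,18.2],"spin":27.7}]'; python3 - <<'E'
from h import *
c=get_calibration("wrist"); im=capture("wrist"); cv2.imwrite("pics/w3.png",im[:,:,::-1]); np.save("w3T.npy",c["T"])
E
```

```text
time_s: 4.9
tcp_pos: [0.4606, 0.3997, 0.007]
ee_rot: [[-0.886, 0.464, 0.001], [0.464, 0.886, 0.001], [-0.001, 0.002, -1.0]]
wrist_force: [-0.5, -0.7, -0.4]
gripper_width: 0.996
```

View pics/w3.png

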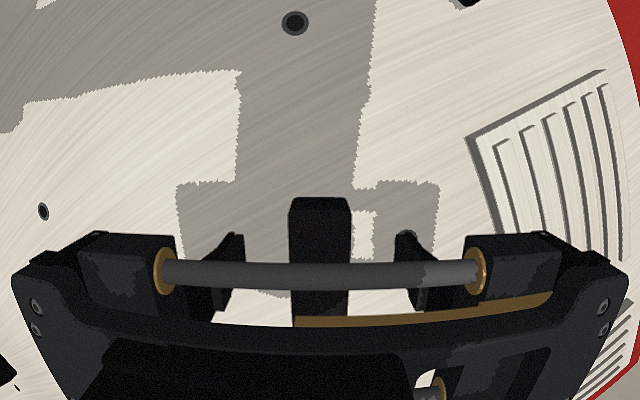

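The picture shows the 38 packer centred between the open fingers (columns 289–351, fingers at about 230 and 410), aligned. Close.

```bash
python3 -m inch '[{"fingers":3,"delta_pos":[0,0,0],"spin":0},{"fingers":3,"delta_pos":[0,0,0],"spin":0},{"fingers":3,"delta_pos":[0,0,0],"spin":0},{"fingers":3,"delta_pos":[0,0,0],"spin":0},{"fingers":3,"delta_pos":[0,0,0],"spin":0},{"fingers":3,"delta_pos":[0,0,0],"spin":0},{"fingers":3,"delta_pos":[0,0,0],"spin":0},{"fingers":3,"delta_pos":[0,0,0],"spin":0}]'; python3 - <<'E'
from h import *
c=get_calibration("wrist"); im=capture("wrist"); cv2.imwrite("pics/w4.png",im[:,:,::-1]); np.save("w4T.npy",c["T"])
E
```

```text
time_s: 5.75
tcp_pos: [0.4599, 0.399, 0.006]
ee_rot: [[-0.885, 0.465, -0.0], [0.465, 0.885, -0.0], [0.0, -0.0, -1.0]]
wrist_force: [-0.2, -1.0, -0.2]
gripper_width: 0.382
```

View pics/w4.png

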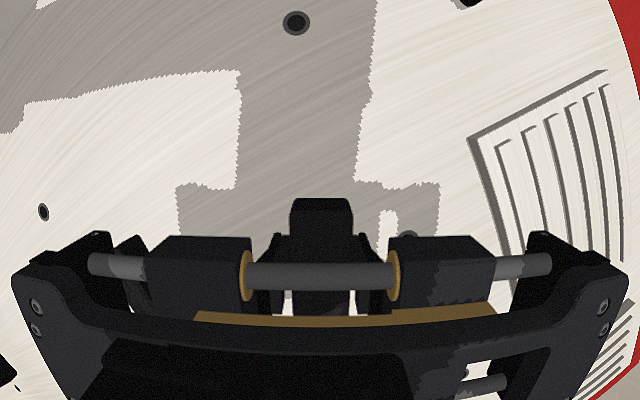

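```bash
python3 -m inch '[{"fingers":3,"delta_pos":[0,0,-1],"spin":0},{"fingers":3,"delta_pos":[0,0,-2.5],"spin":0},{"fingers":3,"delta_pos":[0,0,-4],"spin":0},{"fingers":3,"delta_pos":[0,0,-5],"spin":0},{"fingers":3,"delta_pos":[-3,-5,-5],"spin":-7},{"fingers":3,"delta_pos":[-6,-9,-5],"spin":-14},{"fingers":3,"delta_pos":[-8.5,-13,-5],"spin":-21},{"fingers":3,"delta_pos":[-11,-17,-5],"spin":-27.7},{"fingers":3,"delta_pos":[-13.4,-21,-5],"spin":-27.7},{"fingers":3,"delta_pos":[-16,-25,-5],"spin":-27.7},{"fingers":3,"delta_pos":[-18.4,-29.8,-5],"spin":-27.7},{"fingers":3,"delta_pos":[-18.4,-29.8,-5],"spin":-27.7},{"fingers":3,"delta_pos":[-18.4,-29.8,-5],"spin":-27.7},{"fingers":3,"delta_pos":[-18.4,-29.8,-5],"spin":-27.7}]'; python3 - <<'E'
from h import *
c=get_calibration("wrist"); im=capture("wrist"); cv2.imwrite("pics/w5.png",im[:,:,::-1]); np.save("w5T.npy",c["T"])
cv2.imwrite("pics/side5.png",capture("side")[:,:,::-1])
E
```

```text
time_s: 7.2
tcp_pos: [0.4849, 0.0503, 0.0565]
ee_rot: [[-1.0, -0.0, 0.001], [-0.0, 1.0, 0.0], [-0.001, 0.0, -1.0]]
wrist_force: [0.4, -0.0, 0.2]
gripper_width: 0.344
```

View pics/w5.png

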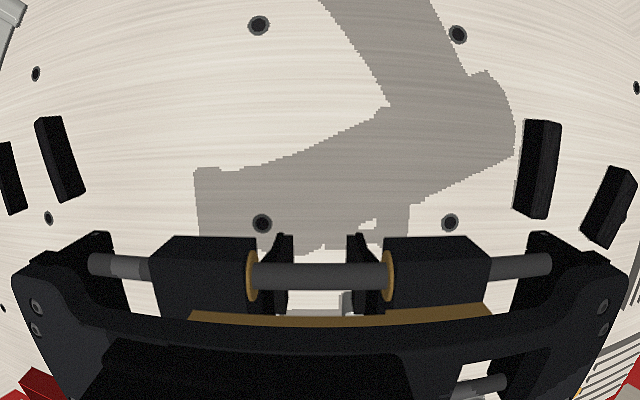

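View pics/side5.png

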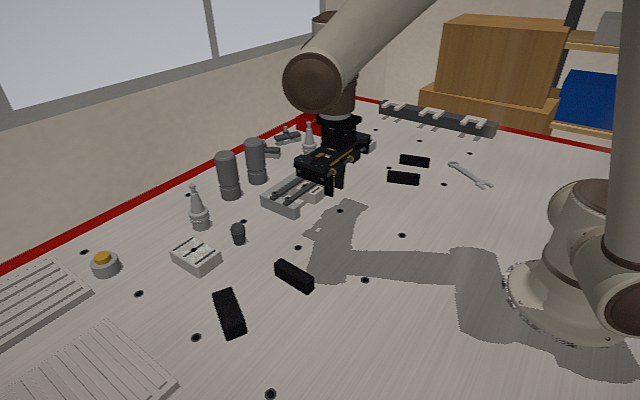

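```bash
python3 - <<'E'
from fit import *
for n,f in [("side","side0"),("side","side5")]:
    c=get_calibration(n); im=cv2.imread(f"pics/{f}.png")
    print(f,fit(im,c,(200,280,260,345),(.4827,.3871,-.48),n=n,ths=(.038,)))
c={"K":get_calibration("wrist")["K"],"T":np.load("w5T.npy")}; im=cv2.imread("pics/w5.png")
print(fit(im,c,(572,155,640,252),(.48,.387,-.48),ths=(.038,)))
print(fit(im,c,(500,110,572,230),(.4445,.2527,-.06),ths=(.024,)))
print(fit(im,c,(30,110,90,208),(.436,-.214,.2)))
print(fit(im,c,(0,135,32,220),(.456,-.343,.2)))
a=cv2.imread("pics/side0.png")[270:350,200:260];b=cv2.imread("pics/side5.png")[270:350,200:260]
cv2.imwrite("pics/cmp.png",cv2.resize(np.hstack([a,b]),None,fx=6,fy=6))
E
```

```text
side0 [(0.038, np.float64(0.0215), array([ 0.4812,  0.388 , -0.4883]))]
side5 [(0.038, np.float64(0.0237), array([ 0.4815,  0.3883, -0.4907]))]
[(0.038, np.float64(0.0334), array([ 0.483 ,  0.3863, -0.4812]))]
[(0.024, np.float64(0.0215), array([ 0.4448,  0.2518, -0.0559]))]
[(0.017, np.float64(0.0207), array([ 0.4303, -0.2156,  0.3457])), (0.024, np.float64(0.123), array([ 0.4306, -0.2166,  0.4038])), (0.01, np.float64(0.1443), array([ 0.4296, -0.2129,  0.3464])), (0.038, np.float64(0.2683), array([ 0.4342, -0.2238,  0.392 ]))]
[(0.01, np.float64(0.0178), array([ 0.4454, -0.3269,  0.2644])), (0.017, np.float64(0.0505), array([ 0.4459, -0.3301,  0.2865])), (0.024, np.float64(0.0819), array([ 0.4465, -0.3336,  0.278 ])), (0.038, np.float64(0.1106), array([ 0.448 , -0.3407,  0.2638]))]
```

View pics/cmp.png

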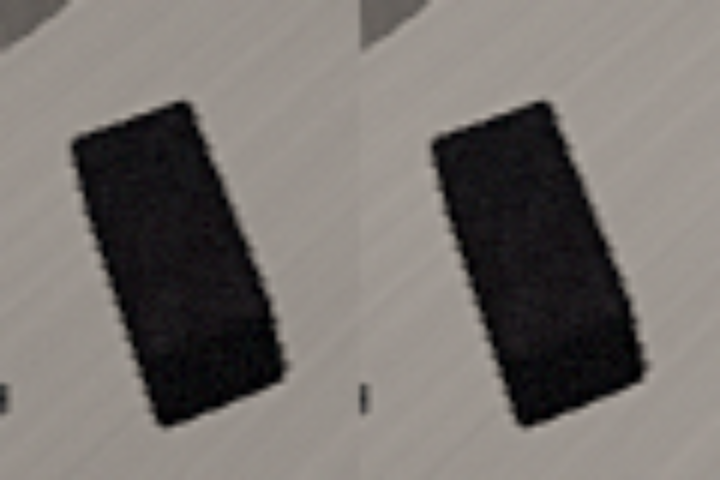

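```bash
python3 -m inch '[{"fingers":8.7,"delta_pos":[0.3,4.5,0],"spin":4},{"fingers":8.7,"delta_pos":[0.6,9,0],"spin":8},{"fingers":8.7,"delta_pos":[1,13.5,0],"spin":14},{"fingers":8.7,"delta_pos":[1.3,18,0],"spin":20},{"fingers":8.7,"delta_pos":[1.6,22.5,0],"spin":27.7},{"fingers":8.7,"delta_pos":[2,27,0],"spin":27.7},{"fingers":8.7,"delta_pos":[2.4,31,0],"spin":27.7},{"fingers":8.7,"delta_pos":[2.4,34.8,0],"spin":27.7},{"fingers":8.7,"delta_pos":[2.4,34.8,0],"spin":27.7},{"fingers":8.7,"delta_pos":[2.4,34.8,1.5],"spin":27.7},{"fingers":8.7,"delta_pos":[2.4,34.8,3.5],"spin":27.7},{"fingers":8.7,"delta_pos":[2.4,34.8,5.2],"spin":27.7},{"fingers":8.7,"delta_pos":[2.4,34.8,5.2],"spin":27.7}]'
python3 -m inch '[{"fingers":0,"delta_pos":[0,0,0],"spin":0},{"fingers":0,"delta_pos":[0,0,0],"spin":0},{"fingers":0,"delta_pos":[0,0,0],"spin":0},{"fingers":0,"delta_pos":[0,0,0],"spin":0},{"fingers":0,"delta_pos":[0,0,0],"spin":0},{"fingers":0,"delta_pos":[0,0,0],"spin":0},{"fingers":0,"delta_pos":[0,0,0],"spin":0},{"fingers":0,"delta_pos":[0,0,0],"spin":0},{"fingers":0,"delta_pos":[0,0,0],"spin":0},{"fingers":0,"delta_pos":[0,0,0],"spin":0},{"fingers":0,"delta_pos":[0,0,0],"spin":0},{"fingers":0,"delta_pos":[0,0,0],"spin":0}]'; python3 - <<'E'
from h import *
c=get_calibration("wrist"); im=capture("wrist"); cv2.imwrite("pics/w6.png",im[:,:,::-1]); np.save("w6T.npy",c["T"])
cv2.imwrite("pics/side6.png",cv2.resize(capture("side")[220:380,120:340,::-1],None,fx=3,fy=3))
print(sense()["gripper_width"])
E
```

```text
time_s: 8.6
tcp_pos: [0.4582, 0.3963, 0.0014]
ee_rot: [[-0.886, 0.464, -0.004], [0.464, 0.886, -0.005], [0.001, -0.006, -1.0]]
wrist_force: [-1.1, -0.8, -0.0]
gripper_width: 0.999
time_s: 9.8
tcp_pos: [0.4604, 0.3976, 0.004]
ee_rot: [[-0.885, 0.465, -0.0], [0.465, 0.885, -0.0], [0.0, -0.0, -1.0]]
wrist_force: [0.0, 1.1, -0.2]
gripper_width: 0.029
0.009292942509130106
```

View pics/w6.png

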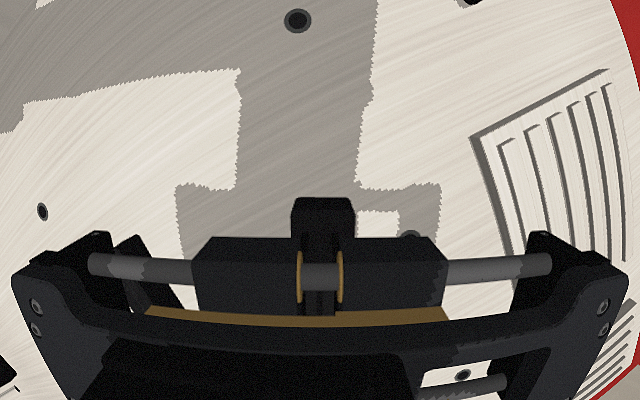

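View pics/side6.png

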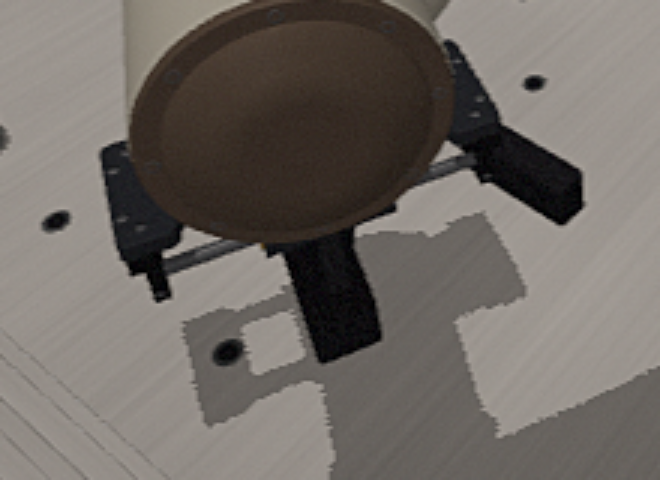

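```bash
python3 - <<'E'
from h import *
for h in (0,.02,.035):
  print(h,[np.round(proj(n,[[.6243+.0435,0,.187+h],[.6243-.0435,0,.187+h]])).tolist() for n in("side","scene")])
a=cv2.imread("pics/side0.png")[50:130,240:350];b=cv2.imread("pics/scene0.png")[110:190,240:350]
cv2.imwrite("pics/cmp2.png",cv2.resize(np.hstack([a,b]),None,fx=3.5,fy=3.5))
E
```

```text
0 [[[284.0, 126.0], [312.0, 134.0]], [[283.0, 182.0], [303.0, 168.0]]]
0.02 [[[283.0, 118.0], [312.0, 126.0]], [[283.0, 177.0], [303.0, 163.0]]]
0.035 [[[283.0, 112.0], [312.0, 120.0]], [[282.0, 173.0], [303.0, 159.0]]]
```

View pics/cmp2.png

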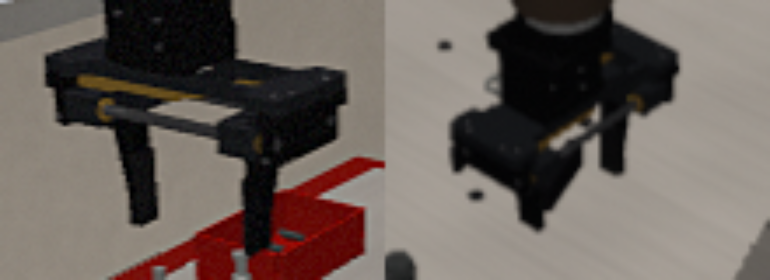

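The shut fingers passed over the packer. Both fixed cameras put the finger tips about 30 mm above the reported TCP: side rows 113 and 122, against 126 and 134 predicted. So I'll open, go down about 29 mm in small steps and watch the force.

```bash
python3 -m inch '[{"fingers":8.7,"delta_pos":[0,0,0],"spin":0},{"fingers":8.7,"delta_pos":[0,0,0],"spin":0},{"fingers":8.7,"delta_pos":[0,0,0],"spin":0},{"fingers":8.7,"delta_pos":[0,0,0],"spin":0},{"fingers":8.7,"delta_pos":[0,0,0],"spin":0},{"fingers":8.7,"delta_pos":[0,0,0],"spin":0},{"fingers":8.7,"delta_pos":[0,0,0],"spin":0},{"fingers":8.7,"delta_pos":[0,0,0],"spin":0},{"fingers":8.7,"delta_pos":[0,0,0.6],"spin":0},{"fingers":8.7,"delta_pos":[0,0,1.2],"spin":0},{"fingers":8.7,"delta_pos":[0,0,1.5],"spin":0},{"fingers":8.7,"delta_pos":[0,0,1.5],"spin":0}]'
python3 - <<'E'
from h import *
c=get_calibration("wrist"); im=capture("wrist"); cv2.imwrite("pics/w7.png",im[:,:,::-1]); np.save("w7T.npy",c["T"])
cv2.imwrite("pics/side7.png",cv2.resize(capture("side")[220:380,120:340,::-1],None,fx=3,fy=3))
cv2.imwrite("pics/scene7.png",cv2.resize(capture("scene")[180:300,350:510,::-1],None,fx=4,fy=4))
E
```

```text
time_s: 11.1
tcp_pos: [0.46, 0.3971, -0.0119]
ee_rot: [[-0.885, 0.465, -0.001], [0.465, 0.885, -0.001], [0.0, -0.002, -1.0]]
wrist_force: [0.7, -0.1, 0.0]
gripper_width: 0.971
```

View pics/side7.png

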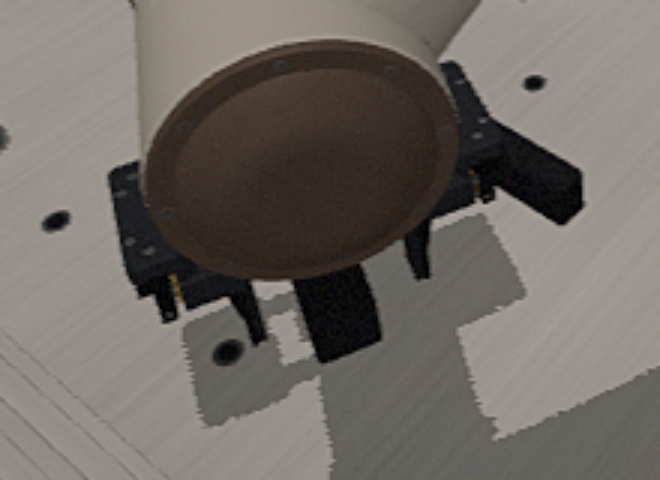

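View pics/scene7.png

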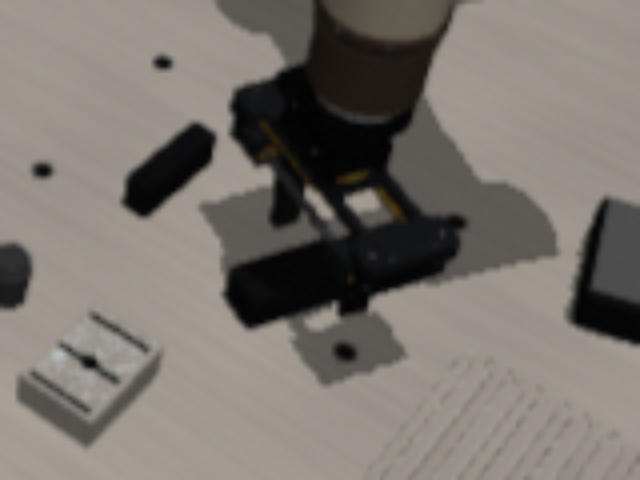

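```bash
python3 - <<'E'
from h import *
t=np.array([.46,.3971]); u=np.array([.465,.885])
for z in (.0,.01,.02,.03):
  P=[np.r_[t+s*.047*u,z] for s in(1,-1)]
  a=(proj("side",P)-[120,220])*3; b=(proj("scene",P)-[350,180])*4
  print(z,np.round(a).tolist(),np.round(b).tolist())
E
```

```text
0.0 [[263.0, 353.0], [421.0, 291.0]] [[341.0, 329.0], [277.0, 241.0]]
0.01 [[259.0, 342.0], [419.0, 280.0]] [[344.0, 321.0], [279.0, 232.0]]
0.02 [[256.0, 331.0], [417.0, 268.0]] [[346.0, 312.0], [281.0, 223.0]]
0.03 [[253.0, 319.0], [415.0, 257.0]] [[348.0, 303.0], [283.0, 215.0]]
```

```bash
python3 -m inch '[{"fingers":8.7,"delta_pos":[0,0,0.3],"spin":0},{"fingers":8.7,"delta_pos":[0,0,0.5],"spin":0},{"fingers":8.7,"delta_pos":[0,0,0.5],"spin":0}]'
python3 -m inch '[{"fingers":8.7,"delta_pos":[0,0,0.2],"spin":0},{"fingers":8.7,"delta_pos":[0,0,0.3],"spin":0},{"fingers":8.7,"delta_pos":[0,0,0.3],"spin":0}]'
```

```text
time_s: 11.55
tcp_pos: [0.4602, 0.3974, -0.0163]
ee_rot: [[-0.885, 0.465, -0.0], [0.465, 0.885, -0.0], [0.0, -0.001, -1.0]]
wrist_force: [0.8, 0.3, 0.8]
gripper_width: 1.0
time_s: 11.85
tcp_pos: [0.4603, 0.3975, -0.0191]
ee_rot: [[-0.885, 0.465, -0.0], [0.465, 0.885, -0.0], [0.0, -0.0, -1.0]]
wrist_force: [0.3, 0.1, -1.3]
gripper_width: 1.002
```

```bash
python3 -m inch '[{"fingers":0,"delta_pos":[0,0,0],"spin":0},{"fingers":0,"delta_pos":[0,0,0],"spin":0},{"fingers":0,"delta_pos":[0,0,0],"spin":0},{"fingers":0,"delta_pos":[0,0,0],"spin":0},{"fingers":0,"delta_pos":[0,0,0],"spin":0},{"fingers":0,"delta_pos":[0,0,0],"spin":0},{"fingers":0,"delta_pos":[0,0,0],"spin":0},{"fingers":0,"delta_pos":[0,0,0],"spin":0},{"fingers":0,"delta_pos":[0,0,0],"spin":0},{"fingers":0,"delta_pos":[0,0,0],"spin":0}]'
python3 -m inch '[{"fingers":0,"delta_pos":[0,0,-0.3],"spin":0},{"fingers":0,"delta_pos":[0,0,-0.6],"spin":0},{"fingers":0,"delta_pos":[0,0,-0.6],"spin":0}]'
python3 - <<'E'
from h import *
cv2.imwrite("pics/side8.png",cv2.resize(capture("side")[220:380,120:340,::-1],None,fx=3,fy=3))
cv2.imwrite("pics/scene8.png",cv2.resize(capture("scene")[180:300,350:510,::-1],None,fx=4,fy=4))
E
```

```text
time_s: 12.85
tcp_pos: [0.4605, 0.3978, -0.0189]
ee_rot: [[-0.885, 0.465, 0.0], [0.465, 0.885, 0.0], [-0.0, 0.0, -1.0]]
wrist_force: [-0.8, 1.0, -0.1]
gripper_width: 0.43
time_s: 13.15
tcp_pos: [0.4605, 0.3977, -0.0125]
ee_rot: [[-0.885, 0.465, 0.0], [0.465, 0.885, 0.0], [-0.0, 0.0, -1.0]]
wrist_force: [-0.1, -0.3, -1.1]
gripper_width: 0.431
```

View pics/side8.png

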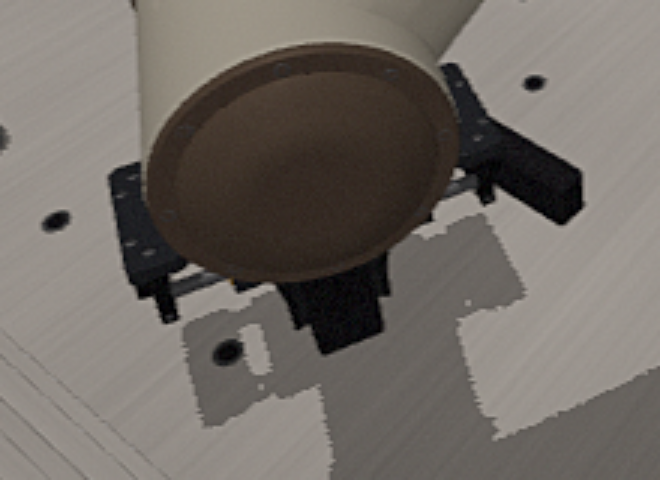

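View pics/scene8.png

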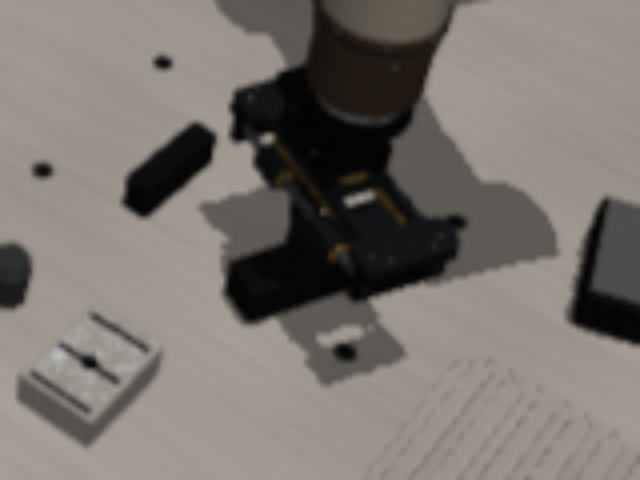

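```bash
python3 -m inch '[{"fingers":0,"delta_pos":[0,0,-1.5],"spin":0},{"fingers":0,"delta_pos":[0,0,-3],"spin":0},{"fingers":0,"delta_pos":[0,0,-4.5],"spin":0},{"fingers":0,"delta_pos":[-2,-2.5,-4.5],"spin":-4},{"fingers":0,"delta_pos":[-4,-6,-4.5],"spin":-8},{"fingers":0,"delta_pos":[-6,-10,-4.5],"spin":-13},{"fingers":0,"delta_pos":[-8,-13.5,-4.5],"spin":-18},{"fingers":0,"delta_pos":[-10.5,-17,-4.5],"spin":-23},{"fingers":0,"delta_pos":[-13,-21,-4.5],"spin":-27.7},{"fingers":0,"delta_pos":[-15,-24.5,-4.5],"spin":-27.7},{"fingers":0,"delta_pos":[-17,-27.5,-4.5],"spin":-27.7},{"fingers":0,"delta_pos":[-18.25,-29.7,-4.5],"spin":-27.7},{"fingers":0,"delta_pos":[-18.25,-29.7,-4.5],"spin":-27.7},{"fingers":0,"delta_pos":[-18.25,-29.7,-4.5],"spin":-27.7},{"fingers":0,"delta_pos":[-18.25,-29.7,-3],"spin":-27.7},{"fingers":0,"delta_pos":[-18.25,-29.7,-1.5],"spin":-27.7},{"fingers":0,"delta_pos":[-18.25,-29.7,0],"spin":-27.7},{"fingers":0,"delta_pos":[-18.25,-29.7,0],"spin":-27.7}]'
python3 - <<'E'
from h import *
cv2.imwrite("pics/side9.png",cv2.resize(capture("side")[130:260,220:420,::-1],None,fx=4,fy=4,interpolation=cv2.INTER_CUBIC))
cv2.imwrite("pics/scene9.png",cv2.resize(capture("scene")[160:280,230:400,::-1],None,fx=4,fy=4,interpolation=cv2.INTER_CUBIC))
c=get_calibration("wrist"); im=capture("wrist"); cv2.imwrite("pics/w9.png",im[:,:,::-1]); np.save("w9T.npy",c["T"])
E
```

```text
time_s: 15.05
tcp_pos: [0.4825, 0.0504, -0.0145]
ee_rot: [[-1.0, -0.001, -0.004], [-0.001, 1.0, -0.001], [0.004, -0.001, -1.0]]
wrist_force: [-0.3, 0.4, -1.0]
gripper_width: 0.438
```

View pics/side9.png

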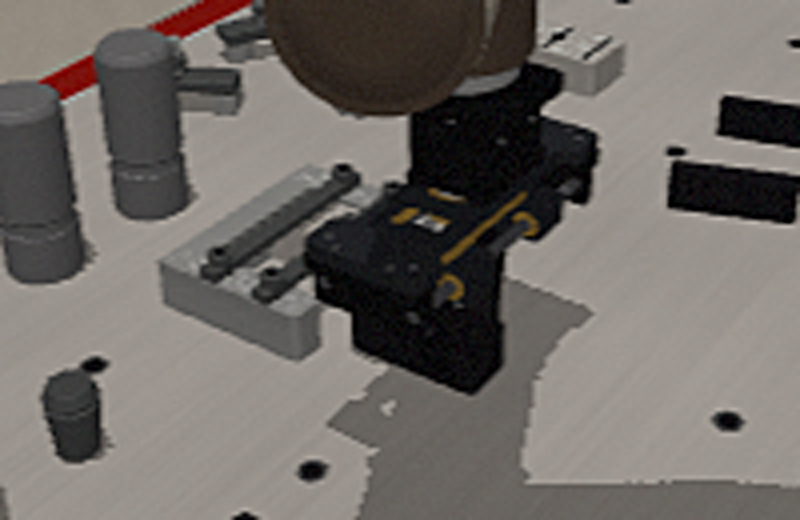

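View pics/scene9.png

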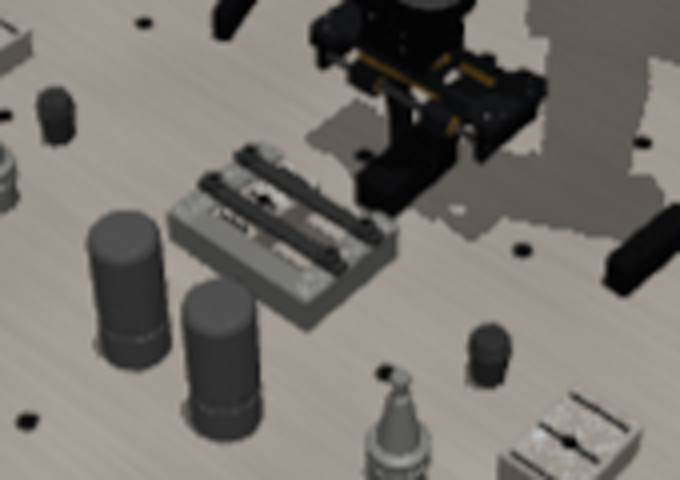

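View pics/w9.png

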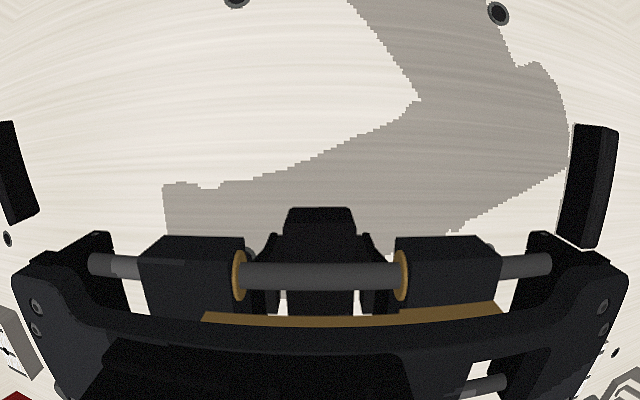

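```bash
cat > ov.py <<'E'
from fit import *
def ov(n,im,c,boxes,crop,S,out):
    u0,v0,u1,v1=crop
    z=cv2.resize(im[v0:v1,u0:u1],None,fx=S,fy=S,interpolation=cv2.INTER_CUBIC)
    z=cv2.convertScaleAbs(z,alpha=1.5,beta=15)
    for (x0,x1,y0,y1,z0,z1,col) in boxes:
        P=np.array([[x,y,q] for q in(z0,z1) for x,y in((x0,y0),(x1,y0),(x1,y1),(x0,y1))])
        p=((proj(n,P,c)-[u0,v0]+.5)*S-.5)
        for a,b in [(0,1),(1,2),(2,3),(3,0),(4,5),(5,6),(6,7),(7,4),(0,4),(1,5),(2,6),(3,7)]:
            cv2.line(z,tuple(int(round(v)) for v in p[a]),tuple(int(round(v)) for v in p[b]),col,1,cv2.LINE_AA)
    cv2.imwrite(out,z)
def fix(x,y): return [(x,x+.112,y,y+.026,0,.034,(0,255,0)),(x,x+.112,y-.126,y-.1,0,.034,(0,255,0)),(x+.021,x+.035,y-.126,y+.026,.034,.042,(255,255,0)),(x,x+.09,y-.1,y-.057,0,.03,(0,0,255))]
E
python3 - <<'E'
from ov import *
s=sense()["tcp_pos"]; x,y=s[0]+.0246,s[1]; print(s)
pk=[(x-.045,x+.045,y-.019,y+.019,.006,.036,(255,0,255))]
for n,cr,S in [("scene",(260,180,370,260),7),("side",(250,150,360,230),7)]:
    im=capture(n)[:,:,::-1]; cv2.imwrite(f"pics/{n}10.png",im); ov(n,im,get_calibration(n),fix(.569,.071)+pk,cr,S,f"pics/{n}10o.png")
E
```

```text
[ 0.48451965  0.05072677 -0.01243209]
```

View pics/scene10o.png

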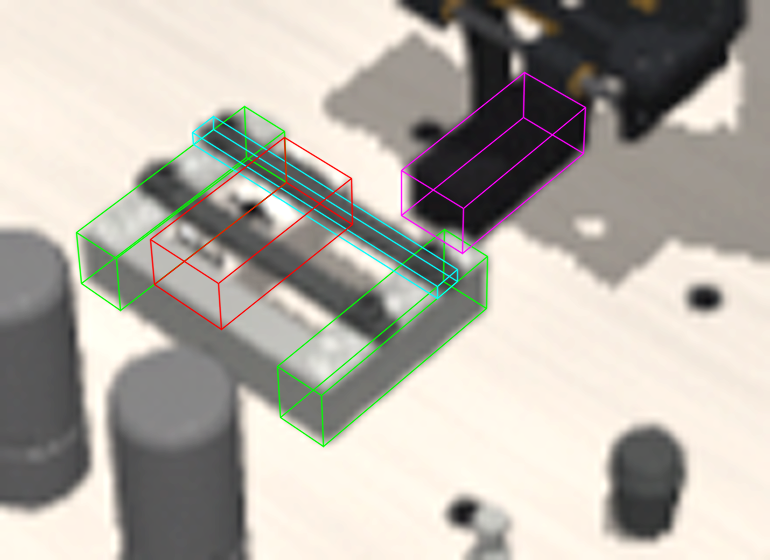

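View pics/side10o.png

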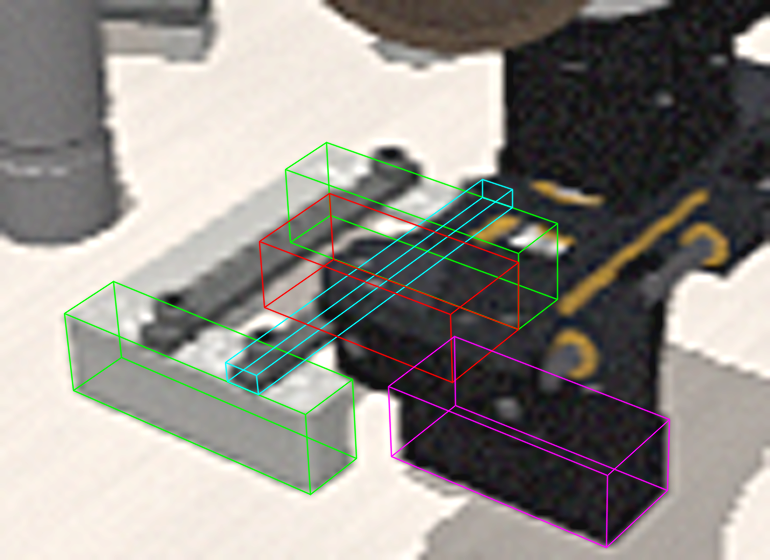

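```bash
python3 -m inch '[{"fingers":0,"delta_pos":[0,-0.1,0.3],"spin":0},{"fingers":0,"delta_pos":[0,-0.2,0.5],"spin":0},{"fingers":0,"delta_pos":[0,-0.2,0.5],"spin":0}]'
python3 -m inch '[{"fingers":0,"delta_pos":[-0.5,0,0],"spin":0},{"fingers":0,"delta_pos":[-1.0,0,0],"spin":0},{"fingers":0,"delta_pos":[-1.5,0,0],"spin":0},{"fingers":0,"delta_pos":[-2,0,0],"spin":0},{"fingers":0,"delta_pos":[-2,0,0],"spin":0}]'
```

```text
time_s: 15.6
tcp_pos: [0.4836, 0.0476, -0.0181]
ee_rot: [[-1.0, 0.0, -0.0], [0.0, 1.0, -0.0], [0.0, -0.0, -1.0]]
wrist_force: [0.4, -0.2, -1.0]
gripper_width: 0.436
time_s: 16.1
tcp_pos: [0.505, 0.048, -0.0179]
ee_rot: [[-1.0, 0.0, 0.001], [0.0, 1.0, 0.0], [-0.001, 0.0, -1.0]]
wrist_force: [1.0, 0.7, -1.1]
gripper_width: 0.432
```

```bash
python3 -m inch '[{"fingers":0,"delta_pos":[-0.6,0,0],"spin":0},{"fingers":0,"delta_pos":[-1.2,0,0],"spin":0},{"fingers":0,"delta_pos":[-1.8,0,0],"spin":0},{"fingers":0,"delta_pos":[-2,0,0],"spin":0},{"fingers":0,"delta_pos":[-2,0,0],"spin":0}]'
python3 - <<'E'
from ov import *
s=sense()["tcp_pos"]; x,y=s[0]+.0246,s[1]; print(s,sense()["wrist_force"])
pk=[(x-.045,x+.045,y-.019,y+.019,.00,.03,(255,0,255))]
for n,cr,S in [("scene",(260,180,370,260),7),("side",(250,150,360,230),7)]:
    im=capture(n)[:,:,::-1]; cv2.imwrite(f"pics/{n}11.png",im); ov(n,im,get_calibration(n),fix(.569,.071)+pk,cr,S,f"pics/{n}11o.png")
E
```

```text
time_s: 16.6
tcp_pos: [0.5243, 0.0479, -0.018]
ee_rot: [[-1.0, 0.0, 0.0], [0.0, 1.0, 0.0], [-0.0, 0.0, -1.0]]
wrist_force: [0.0, -0.3, -0.6]
gripper_width: 0.432
[ 0.52426412  0.04785611 -0.01801339] [ 0.01560863 -0.26028498 -0.62173127]
```

View pics/scene11o.png

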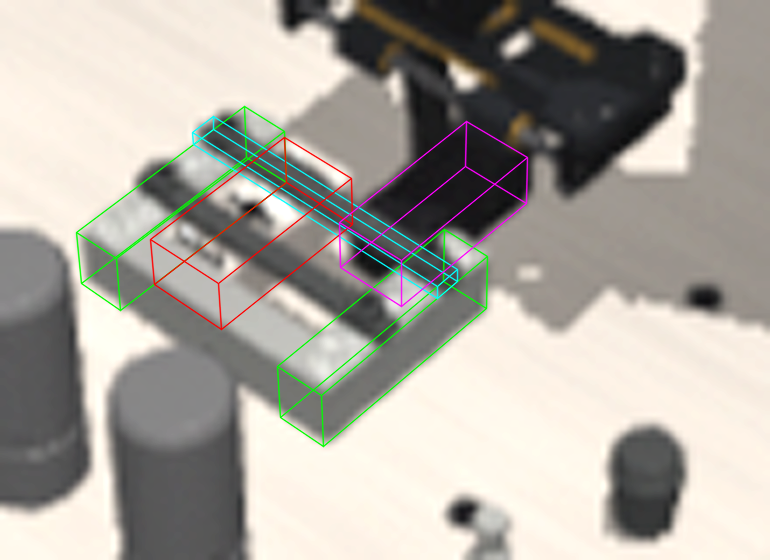

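View pics/side11o.png

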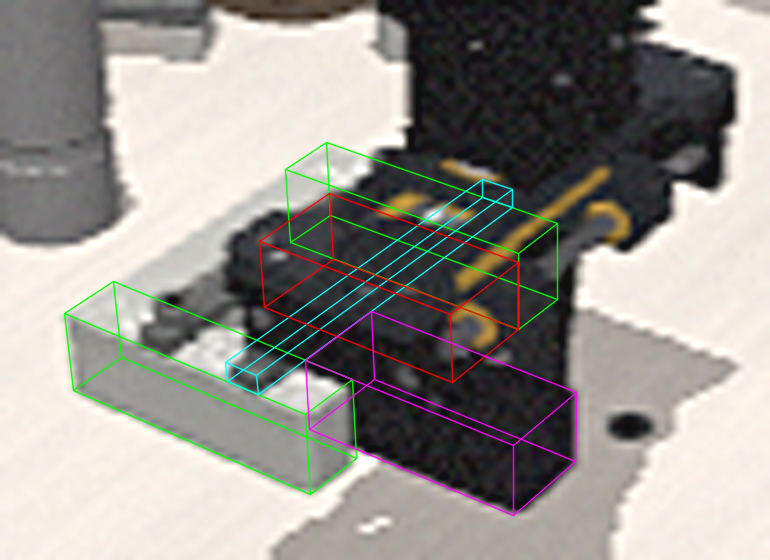

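```bash
python3 -m inch '[{"fingers":0,"delta_pos":[-0.6,0,0],"spin":0},{"fingers":0,"delta_pos":[-1.2,0,0],"spin":0},{"fingers":0,"delta_pos":[-1.8,0,0],"spin":0},{"fingers":0,"delta_pos":[-2.4,0,0],"spin":0},{"fingers":0,"delta_pos":[-2.8,0,0],"spin":0},{"fingers":0,"delta_pos":[-2.8,0,0],"spin":0}]'
python3 -m inch '[{"fingers":0,"delta_pos":[0,0.1,0],"spin":0},{"fingers":0,"delta_pos":[0,0.1,0],"spin":0}]'
python3 -m inch '[{"fingers":0,"delta_pos":[0,0.1,0],"spin":0},{"fingers":0,"delta_pos":[0,0.1,0],"spin":0}]'
```

```text
time_s: 17.3
tcp_pos: [0.5526, 0.0479, -0.018]
ee_rot: [[-1.0, 0.0, 0.0], [0.0, 1.0, 0.0], [-0.0, 0.0, -1.0]]
wrist_force: [1.1, 0.1, -1.1]
gripper_width: 0.435
time_s: 17.5
tcp_pos: [0.5515, 0.0488, -0.018]
ee_rot: [[-1.0, 0.0, -0.0], [0.0, 1.0, -0.0], [0.0, -0.0, -1.0]]
wrist_force: [-0.2, -0.7, -1.9]
gripper_width: 0.433
time_s: 17.7
tcp_pos: [0.5518, 0.05, -0.0179]
ee_rot: [[-1.0, -0.0, -0.0], [-0.0, 1.0, -0.0], [0.0, -0.0, -1.0]]
wrist_force: [-0.6, -0.1, -1.6]
gripper_width: 0.436
```

Continue left until it touches the rail.

```bash
for i in 1 2; do python3 -m inch '[{"fingers":0,"delta_pos":[0,0.08,0],"spin":0},{"fingers":0,"delta_pos":[0,0.08,0],"spin":0}]' | grep -E "pos|force"; done
```

```text
tcp_pos: [0.5519, 0.0507, -0.0179]
wrist_force: [-0.2, -0.5, -1.9]
tcp_pos: [0.5519, 0.0516, -0.0179]
wrist_force: [0.6, -0.4, -0.5]
```

```bash
for i in 1; do python3 -m inch '[{"fingers":0,"delta_pos":[0,0.08,0],"spin":0},{"fingers":0,"delta_pos":[0,0.08,0],"spin":0}]' | grep -E "pos|force"; done;  python3 -m inch '[{"fingers":0,"delta_pos":[0,0.06,0],"spin":0},{"fingers":0,"delta_pos":[0,0.06,0],"spin":0}]' | grep -E "pos|force"
```

```text
tcp_pos: [0.5518, 0.0522, -0.018]
wrist_force: [0.2, 0.5, -1.9]
tcp_pos: [0.5518, 0.0524, -0.018]
wrist_force: [0.7, -2.9, -1.9]
```

```bash
python3 -m inch '[{"fingers":5.6,"delta_pos":[0,0,0],"spin":0},{"fingers":5.6,"delta_pos":[0,0,0],"spin":0},{"fingers":5.6,"delta_pos":[0,0,0],"spin":0},{"fingers":5.6,"delta_pos":[0,0,0],"spin":0},{"fingers":5.6,"delta_pos":[1,0,0],"spin":0},{"fingers":5.6,"delta_pos":[2.5,0,0],"spin":0},{"fingers":5.6,"delta_pos":[4.2,0,0],"spin":0},{"fingers":5.6,"delta_pos":[4.2,0,0],"spin":0},{"fingers":0,"delta_pos":[4.2,0,0],"spin":0},{"fingers":0,"delta_pos":[4.2,0,0],"spin":0},{"fingers":0,"delta_pos":[4.2,0,0],"spin":0},{"fingers":0,"delta_pos":[4.2,0,0],"spin":0},{"fingers":0,"delta_pos":[4.2,0,0],"spin":0},{"fingers":0,"delta_pos":[4.2,0,0],"spin":0},{"fingers":0,"delta_pos":[4.2,0,0],"spin":0},{"fingers":0,"delta_pos":[4.2,0,0],"spin":0}]'
python3 - <<'E'
from ov import *
s=sense()["tcp_pos"]; x,y=.5765,.0523
pk=[(x-.045,x+.045,y-.019,y+.019,.00,.03,(255,0,255))]
for n,cr,S in [("scene",(260,180,370,260),7),("side",(250,150,360,230),7)]:
    im=capture(n)[:,:,::-1]; cv2.imwrite(f"pics/{n}12.png",im); ov(n,im,get_calibration(n),fix(.569,.071)+pk,cr,S,f"pics/{n}12o.png")
E
```

```text
time_s: 20.1
tcp_pos: [0.5099, 0.0528, -0.018]
ee_rot: [[-1.0, 0.0, -0.0], [0.0, 1.0, -0.0], [0.0, -0.0, -1.0]]
wrist_force: [-0.2, 0.4, 0.5]
gripper_width: 0.032
```

View pics/side12o.png

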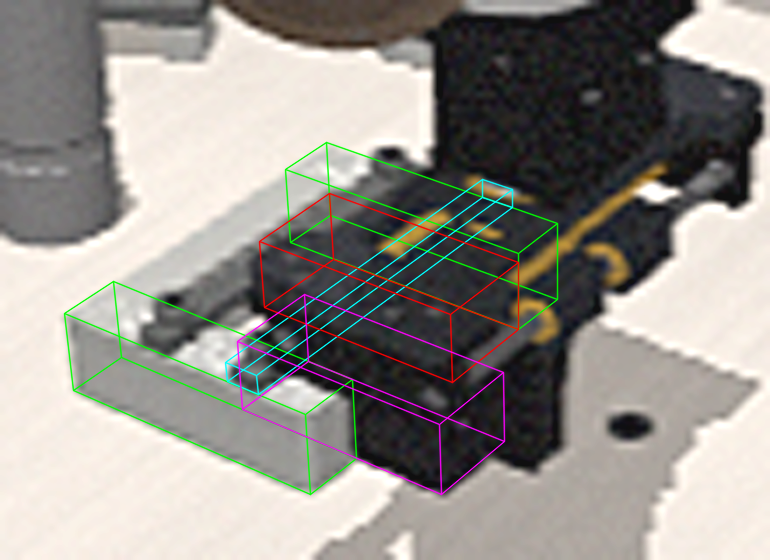

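View pics/scene12o.png

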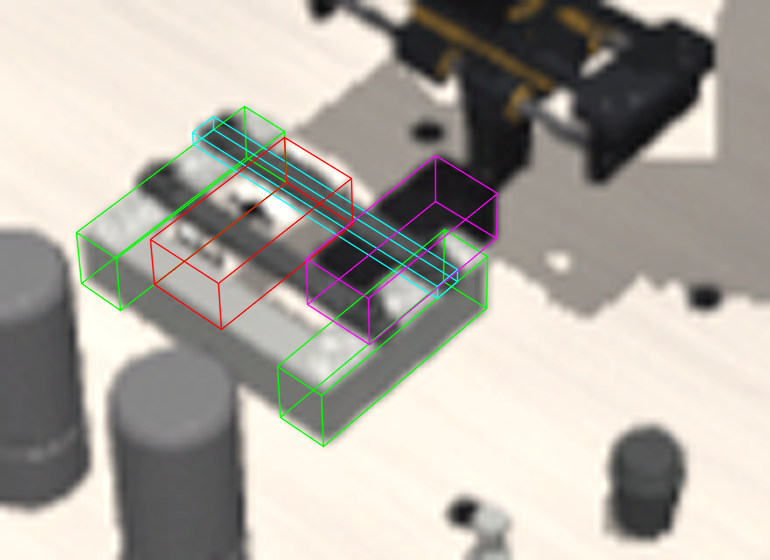

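```bash
python3 -m inch '[{"fingers":0,"delta_pos":[-0.6,-0.05,0],"spin":0},{"fingers":0,"delta_pos":[-1.0,-0.05,0],"spin":0},{"fingers":0,"delta_pos":[-1.4,-0.05,0],"spin":0},{"fingers":0,"delta_pos":[-1.8,-0.05,0],"spin":0},{"fingers":0,"delta_pos":[-2.2,-0.05,0],"spin":0},{"fingers":0,"delta_pos":[-2.6,-0.05,0],"spin":0},{"fingers":0,"delta_pos":[-3.0,-0.05,0],"spin":0},{"fingers":0,"delta_pos":[-3.4,-0.05,0],"spin":0},{"fingers":0,"delta_pos":[-3.8,-0.05,0],"spin":0},{"fingers":0,"delta_pos":[-4.2,-0.05,0],"spin":0},{"fingers":0,"delta_pos":[-4.4,-0.05,0],"spin":0},{"fingers":0,"delta_pos":[-4.4,-0.05,0],"spin":0}]'
python3 - <<'E'
from ov import *
print(sense()["wrist_force"])
for n,cr,S in [("scene",(260,180,370,260),7),("side",(250,150,360,230),7)]:
    im=capture(n)[:,:,::-1]; cv2.imwrite(f"pics/{n}13.png",im); ov(n,im,get_calibration(n),[],cr,S,f"pics/{n}13o.png")
E
```

```text
time_s: 21.4
tcp_pos: [0.5545, 0.0525, -0.0179]
ee_rot: [[-1.0, -0.0, 0.001], [-0.0, 1.0, 0.0], [-0.001, 0.0, -1.0]]
wrist_force: [-0.2, -0.2, -0.7]
gripper_width: 0.002
[-0.17078421 -0.23192441 -0.73325954]
```

View pics/scene13o.png

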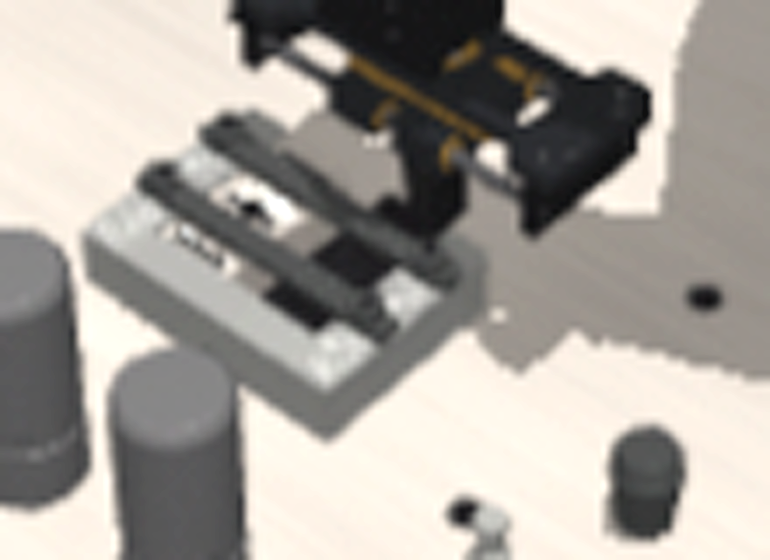

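```bash
python3 -m inch '[{"fingers":0,"delta_pos":[-0.15,0,0],"spin":0},{"fingers":0,"delta_pos":[-0.2,0,0],"spin":0},{"fingers":0,"delta_pos":[-0.2,0,0],"spin":0}]' | grep -E "pos|force"
python3 -m inch '[{"fingers":0,"delta_pos":[-0.1,0,0],"spin":0},{"fingers":0,"delta_pos":[-0.1,0,0],"spin":0}]' | grep -E "pos|force"
python3 -m inch '[{"fingers":0,"delta_pos":[-0.1,0,0],"spin":0},{"fingers":0,"delta_pos":[-0.1,0,0],"spin":0}]' | grep -E "pos|force"
```

```text
tcp_pos: [0.5554, 0.0522, -0.0179]
wrist_force: [-2.3, 0.1, 1.8]
tcp_pos: [0.5571, 0.0524, -0.018]
wrist_force: [-0.8, -0.1, 0.1]
tcp_pos: [0.5573, 0.0523, -0.0181]
wrist_force: [-3.1, 1.8, 2.8]
```

```bash
python3 -m inch '[{"fingers":0,"delta_pos":[-0.05,0,0],"spin":0},{"fingers":0,"delta_pos":[-0.05,0,0],"spin":0}]' | grep -E "pos|force"
python3 -m inch '[{"fingers":0,"delta_pos":[-0.05,0,0],"spin":0},{"fingers":0,"delta_pos":[-0.05,0,0],"spin":0}]' | grep -E "pos|force"
```

```text
tcp_pos: [0.5572, 0.0522, -0.018]
wrist_force: [-4.8, 1.6, 3.6]
tcp_pos: [0.5572, 0.0522, -0.0181]
wrist_force: [-5.7, 2.0, 4.0]
```

```bash
python3 -m inch '[{"fingers":0,"delta_pos":[1,0,0],"spin":0},{"fingers":0,"delta_pos":[2.5,0,0],"spin":0},{"fingers":8.7,"delta_pos":[4,0,-4],"spin":0},{"fingers":8.7,"delta_pos":[6,-2,-8],"spin":0},{"fingers":8.7,"delta_pos":[8,-5,-11],"spin":0},{"fingers":8.7,"delta_pos":[8,-9,-13],"spin":0},{"fingers":8.7,"delta_pos":[8.7,-13,-15],"spin":0},{"fingers":8.7,"delta_pos":[8.7,-17,-17],"spin":0},{"fingers":8.7,"delta_pos":[8.7,-21,-17],"spin":0},{"fingers":8.7,"delta_pos":[8.7,-25,-17],"spin":0},{"fingers":8.7,"delta_pos":[8.7,-27,-17],"spin":0},{"fingers":8.7,"delta_pos":[8.7,-27,-17],"spin":0},{"fingers":8.7,"delta_pos":[8.7,-27,-17],"spin":0},{"fingers":8.7,"delta_pos":[8.7,-27,-17],"spin":0}]'
python3 - <<'E'
from ov import *
c=get_calibration("wrist"); im=capture("wrist")[:,:,::-1]; cv2.imwrite("pics/w14.png",im); np.save("w14T.npy",c["T"])
for n,cr,S in [("scene",(260,180,370,260),7),("side",(250,150,360,230),7)]:
    im=capture(n)[:,:,::-1]; cv2.imwrite(f"pics/{n}14.png",im); ov(n,im,get_calibration(n),fix(.569,.0713),cr,S,f"pics/{n}14o.png")
E
```

```text
time_s: 24.0
tcp_pos: [0.4721, -0.217, 0.1521]
ee_rot: [[-1.0, -0.001, 0.001], [-0.001, 1.0, -0.0], [-0.001, -0.0, -1.0]]
wrist_force: [0.9, -0.6, 0.4]
gripper_width: 0.969
```

View pics/w14.png

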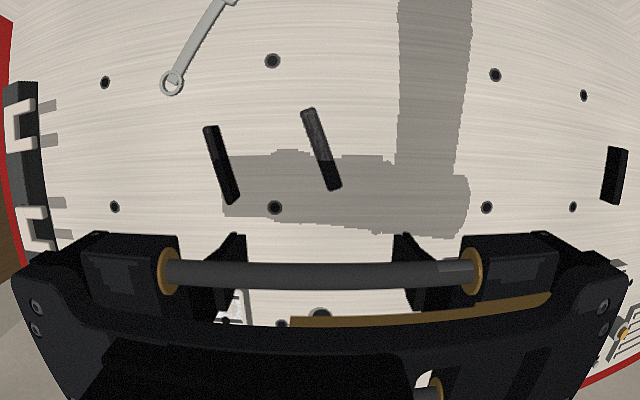

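View pics/side14o.png

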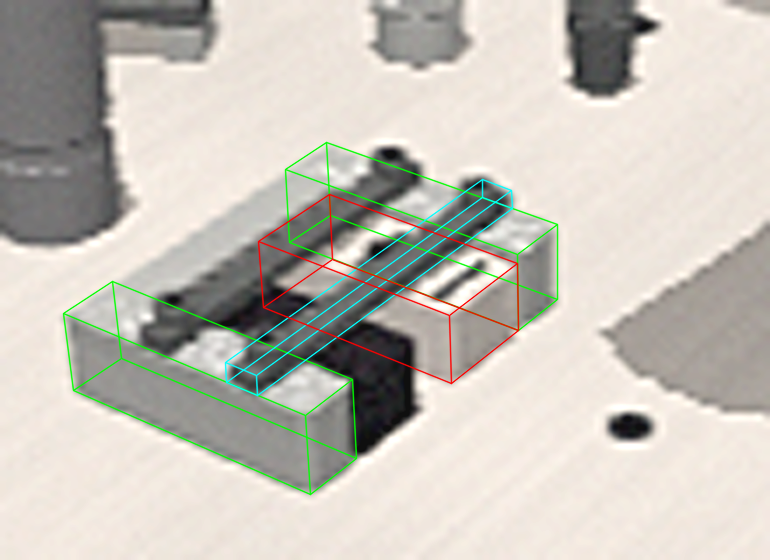

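```bash
python3 - <<'E'
from fit import *
c={"K":get_calibration("wrist")["K"],"T":np.load("w14T.npy")}; im=cv2.imread("pics/w14.png")
for b,g in [((290,98,352,200),(.432,-.216,.34)),((195,118,250,212),(.445,-.327,.27))]:
    for o in fit(im,c,b,g)[:3]: print(o)
im=cv2.imread("pics/side14.png");c=get_calibration("side")
print(fit(im,c,(380,165,430,192),(.432,-.216,.34),n="side",ths=(.017,)))
E
```

```text
(0.017, np.float64(0.0267), array([ 0.4309, -0.2162,  0.3442]))
(0.024, np.float64(0.3097), array([ 0.4312, -0.2161,  0.296 ]))
(0.01, np.float64(0.361), array([ 0.4315, -0.2165,  0.4155]))
(0.01, np.float64(0.0254), array([ 0.4464, -0.3278,  0.2715]))
(0.017, np.float64(0.2727), array([ 0.4472, -0.3276,  0.2036]))
(0.024, np.float64(0.4172), array([ 0.4461, -0.3288,  0.4371]))
[(0.017, np.float64(0.0283), array([ 0.4299, -0.2148,  0.3382]))]
```

```bash
python3 -m inch '[{"fingers":8.7,"delta_pos":[3,-0.5,2],"spin":-8},{"fingers":8.7,"delta_pos":[6,-0.9,4],"spin":-16},{"fingers":8.7,"delta_pos":[6.95,-0.9,7],"spin":-19.7},{"fingers":8.7,"delta_pos":[6.95,-0.9,10],"spin":-19.7},{"fingers":8.7,"delta_pos":[6.95,-0.9,12],"spin":-19.7},{"fingers":8.7,"delta_pos":[6.95,-0.9,12],"spin":-19.7},{"fingers":8.7,"delta_pos":[6.95,-0.9,14],"spin":-19.7},{"fingers":8.7,"delta_pos":[6.95,-0.9,16],"spin":-19.7},{"fingers":8.7,"delta_pos":[6.95,-0.9,16.7],"spin":-19.7},{"fingers":8.7,"delta_pos":[6.95,-0.9,17],"spin":-19.7},{"fingers":8.7,"delta_pos":[6.95,-0.9,17],"spin":-19.7},{"fingers":8.7,"delta_pos":[6.95,-0.9,17],"spin":-19.7}]'
python3 - <<'E'
from ov import *
c=get_calibration("wrist"); im=capture("wrist")[:,:,::-1]; cv2.imwrite("pics/w15.png",im); np.save("w15T.npy",c["T"])
E
```

```text
time_s: 25.35
tcp_pos: [0.4033, -0.2268, -0.017]
ee_rot: [[-0.941, -0.338, 0.002], [-0.338, 0.941, -0.0], [-0.002, -0.001, -1.0]]
wrist_force: [-0.2, 1.0, -1.2]
gripper_width: 1.002
```

View pics/w15.png

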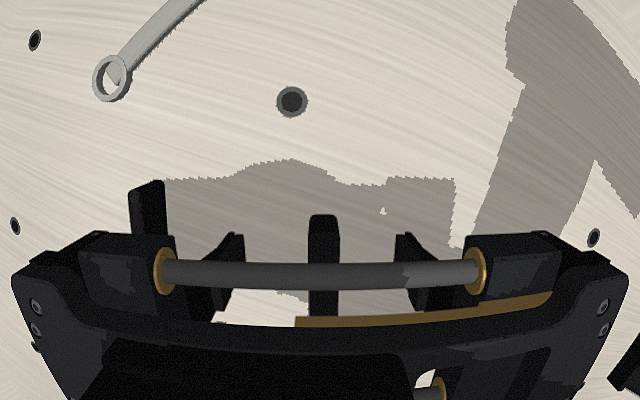

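The 17 packer (columns 308–339) sits centred between the fingers. The 10 packer (column 148) is clear of the left finger. Close and lift.

```bash
python3 -m inch '[{"fingers":0,"delta_pos":[0,0,0],"spin":0},{"fingers":0,"delta_pos":[0,0,0],"spin":0},{"fingers":0,"delta_pos":[0,0,0],"spin":0},{"fingers":0,"delta_pos":[0,0,0],"spin":0},{"fingers":0,"delta_pos":[0,0,0],"spin":0},{"fingers":0,"delta_pos":[0,0,0],"spin":0},{"fingers":0,"delta_pos":[0,0,0],"spin":0},{"fingers":0,"delta_pos":[0,0,0],"spin":0},{"fingers":0,"delta_pos":[0,0,0],"spin":0},{"fingers":0,"delta_pos":[0,0,0],"spin":0},{"fingers":0,"delta_pos":[0,0,0],"spin":0},{"fingers":0,"delta_pos":[0,0,0],"spin":0},{"fingers":0,"delta_pos":[0,0,0],"spin":0}]'
python3 -m inch '[{"fingers":0,"delta_pos":[0,0,-0.3],"spin":0},{"fingers":0,"delta_pos":[0,0,-0.6],"spin":0},{"fingers":0,"delta_pos":[0,0,-0.6],"spin":0}]'
python3 - <<'E'
from ov import *
s=sense()["tcp_pos"]; print(s)
im=capture("side")[:,:,::-1]; cv2.imwrite("pics/side16.png",im); ov("side",im,get_calibration("side"),[],(350,130,470,220),6,"pics/side16o.png")
E
```

```text
time_s: 26.7
tcp_pos: [0.4023, -0.2266, -0.018]
ee_rot: [[-0.941, -0.337, -0.0], [-0.337, 0.941, 0.0], [0.0, 0.0, -1.0]]
wrist_force: [-0.4, 0.6, 0.0]
gripper_width: 0.192
time_s: 27.0
tcp_pos: [0.4029, -0.2268, -0.0114]
ee_rot: [[-0.941, -0.337, 0.001], [-0.337, 0.941, -0.0], [-0.001, -0.001, -1.0]]
wrist_force: [-0.4, -0.0, -0.6]
gripper_width: 0.193
[ 0.40287298 -0.22676206 -0.01144714]
```

View pics/side16o.png

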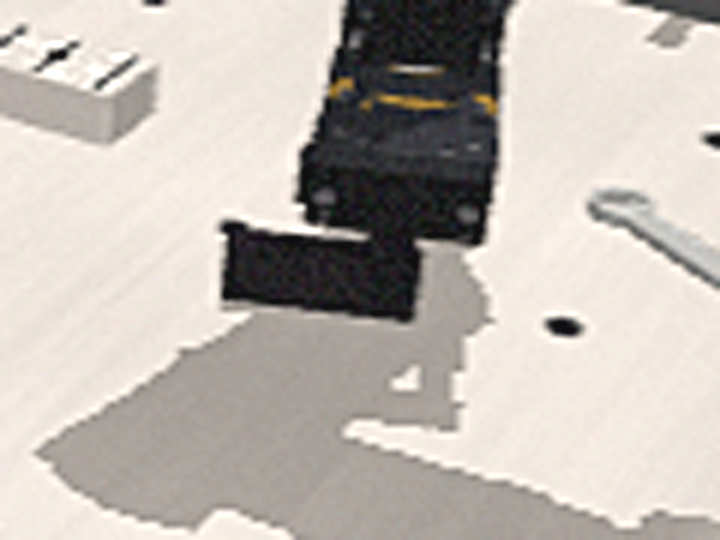

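```bash
python3 -m inch '[{"fingers":0,"delta_pos":[-1,1.5,-0.5],"spin":4},{"fingers":0,"delta_pos":[-3,4,-1],"spin":8},{"fingers":0,"delta_pos":[-5,7,-1],"spin":12},{"fingers":0,"delta_pos":[-7.5,10,-1],"spin":16},{"fingers":0,"delta_pos":[-10,13,-1],"spin":19.7},{"fingers":0,"delta_pos":[-12.5,16,-1],"spin":19.7},{"fingers":0,"delta_pos":[-14.5,19,-1],"spin":19.7},{"fingers":0,"delta_pos":[-15.9,20.9,-0.5],"spin":19.7},{"fingers":0,"delta_pos":[-15.9,20.9,0],"spin":19.7},{"fingers":0,"delta_pos":[-15.9,20.9,0],"spin":19.7},{"fingers":0,"delta_pos":[-15.9,20.9,0],"spin":19.7}]'
python3 - <<'E'
from ov import *
s=sense()["tcp_pos"]; print(s); x,y=s[0]+.0299,s[1]
pk=[(x-.045,x+.045,y-.0085,y+.0085,.006,.036,(255,0,255)),(.569,.659,.0333,.0713,0,.03,(0,255,255))]
for n,cr,S in [("scene",(260,180,370,260),7),("side",(250,150,360,230),7)]:
    im=capture(n)[:,:,::-1]; cv2.imwrite(f"pics/{n}17.png",im); ov(n,im,get_calibration(n),fix(.569,.0713)+pk,cr,S,f"pics/{n}17o.png")
E
```

```text
time_s: 28.15
tcp_pos: [0.4808, 0.0228, -0.0122]
ee_rot: [[-1.0, 0.001, -0.001], [0.001, 1.0, -0.0], [0.001, -0.0, -1.0]]
wrist_force: [-0.9, -0.1, -0.3]
gripper_width: 0.194
[ 0.48080197  0.02283736 -0.01223008]
```

View pics/side17o.png

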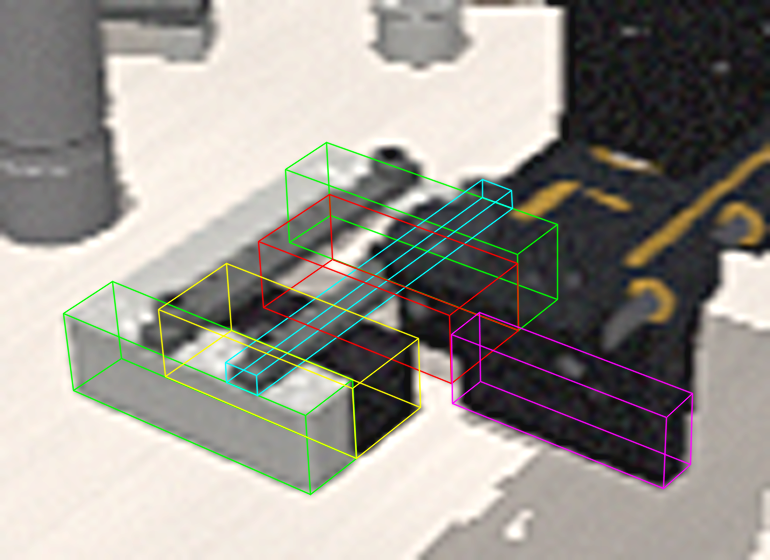

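View pics/scene17o.png

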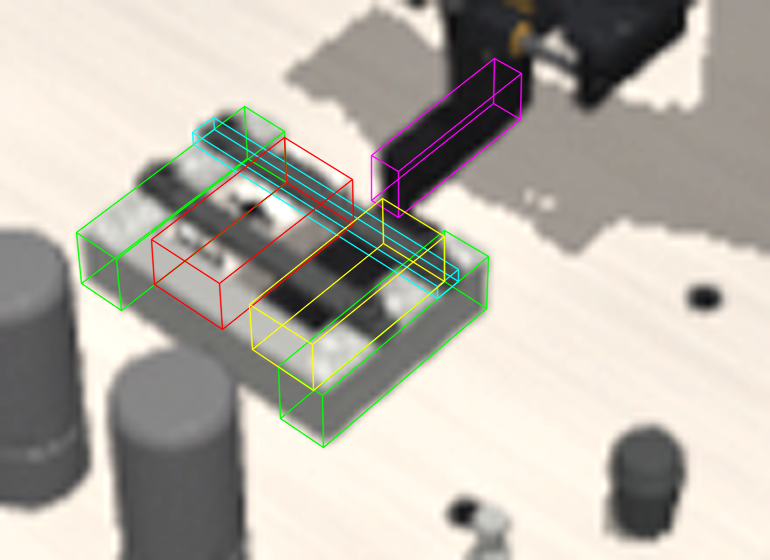

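```bash
python3 -m inch '[{"fingers":0,"delta_pos":[0,0.1,0.3],"spin":0},{"fingers":0,"delta_pos":[0,0.1,0.5],"spin":0},{"fingers":0,"delta_pos":[0,0.1,0.5],"spin":0},{"fingers":0,"delta_pos":[-0.3,0.1,0.5],"spin":0},{"fingers":0,"delta_pos":[-0.7,0.1,0.5],"spin":0},{"fingers":0,"delta_pos":[-0.7,0.1,0.5],"spin":0}]'
python3 - <<'E'
from station import *
import numpy as np
print(sense()["tcp_pos"])
E
```

```text
time_s: 28.85
tcp_pos: [0.4896, 0.0249, -0.0168]
ee_rot: [[-1.0, -0.0, 0.001], [-0.0, 1.0, 0.0], [-0.001, 0.0, -1.0]]
wrist_force: [-0.1, 0.1, -0.2]
gripper_width: 0.189
[ 0.48964049  0.02492498 -0.01682369]
```

```bash
for i in 1 2 3; do python3 -m inch '[{"fingers":0,"delta_pos":[-0.2,0,0],"spin":0},{"fingers":0,"delta_pos":[-0.4,0,0],"spin":0}]' | grep -E "pos|force"; done
```

```text
tcp_pos: [0.4927, 0.0247, -0.017]
wrist_force: [-0.2, 0.8, -0.1]
tcp_pos: [0.4968, 0.0247, -0.0169]
wrist_force: [-0.2, 1.5, -0.5]
tcp_pos: [0.5004, 0.0245, -0.0171]
wrist_force: [-0.0, -1.2, -0.2]
```

```bash
python3 -m inch '[{"fingers":0,"delta_pos":[0,-0.07,0],"spin":0},{"fingers":0,"delta_pos":[-0.4,-0.07,0],"spin":0},{"fingers":0,"delta_pos":[-0.8,-0.07,0],"spin":0},{"fingers":0,"delta_pos":[-0.8,-0.07,0],"spin":0}]' | grep -E "pos|force";  python3 -m inch '[{"fingers":0,"delta_pos":[-0.4,0,0],"spin":0},{"fingers":0,"delta_pos":[-0.8,0,0],"spin":0},{"fingers":0,"delta_pos":[-0.8,0,0],"spin":0}]' | grep -E "pos|force"
```

```text
tcp_pos: [0.5096, 0.0242, -0.0168]
wrist_force: [0.5, 0.1, -0.1]
tcp_pos: [0.5175, 0.0242, -0.0169]
wrist_force: [0.2, 0.1, -1.0]
```

```bash
python3 -m inch '[{"fingers":0,"delta_pos":[-0.5,0,0],"spin":0},{"fingers":0,"delta_pos":[-1,0,0],"spin":0},{"fingers":0,"delta_pos":[-1.5,0,0],"spin":0},{"fingers":0,"delta_pos":[-1.8,0,0],"spin":0}]' | grep -E "pos|force";  python3 -m inch '[{"fingers":0,"delta_pos":[-0.5,0,0],"spin":0},{"fingers":0,"delta_pos":[-1,0,0],"spin":0},{"fingers":0,"delta_pos":[-1.5,0,0],"spin":0},{"fingers":0,"delta_pos":[-1.5,0,0],"spin":0}]' | grep -E "pos|force"
```

```text
tcp_pos: [0.5354, 0.0241, -0.0169]
wrist_force: [0.1, 0.3, -0.3]
tcp_pos: [0.5506, 0.0241, -0.0169]
wrist_force: [0.6, -0.2, -1.1]
```

```bash
python3 -m inch '[{"fingers":3.4,"delta_pos":[0,0,0],"spin":0},{"fingers":3.4,"delta_pos":[0,0,0],"spin":0},{"fingers":3.4,"delta_pos":[0,0,0],"spin":0},{"fingers":3.4,"delta_pos":[0,0,0],"spin":0},{"fingers":3.4,"delta_pos":[1,0,0],"spin":0},{"fingers":3.4,"delta_pos":[2.5,0,0],"spin":0},{"fingers":3.4,"delta_pos":[3.8,0,0],"spin":0},{"fingers":3.4,"delta_pos":[3.8,0,0],"spin":0},{"fingers":0,"delta_pos":[3.8,0,0],"spin":0},{"fingers":0,"delta_pos":[3.8,0,0],"spin":0},{"fingers":0,"delta_pos":[3.8,0,0],"spin":0},{"fingers":0,"delta_pos":[3.8,0,0],"spin":0},{"fingers":0,"delta_pos":[3.8,0,0],"spin":0},{"fingers":0,"delta_pos":[3.8,0,0],"spin":0}]'
python3 - <<'E'
from ov import *
x,y=.5805,.0241
pk=[(x-.045,x+.045,y-.0085,y+.0085,.0,.03,(255,0,255)),(.569,.659,.0333,.0713,0,.03,(0,255,255))]
for n,cr,S in [("scene",(260,180,370,260),7),("side",(250,150,360,230),7)]:
    im=capture(n)[:,:,::-1]; cv2.imwrite(f"pics/{n}18.png",im); ov(n,im,get_calibration(n),pk,cr,S,f"pics/{n}18o.png")
E
```

```text
time_s: 32.35
tcp_pos: [0.5117, 0.024, -0.0171]
ee_rot: [[-1.0, 0.0, -0.0], [0.0, 1.0, -0.0], [0.0, -0.0, -1.0]]
wrist_force: [-0.2, -0.9, -0.2]
gripper_width: 0.016
```

View pics/scene18o.png

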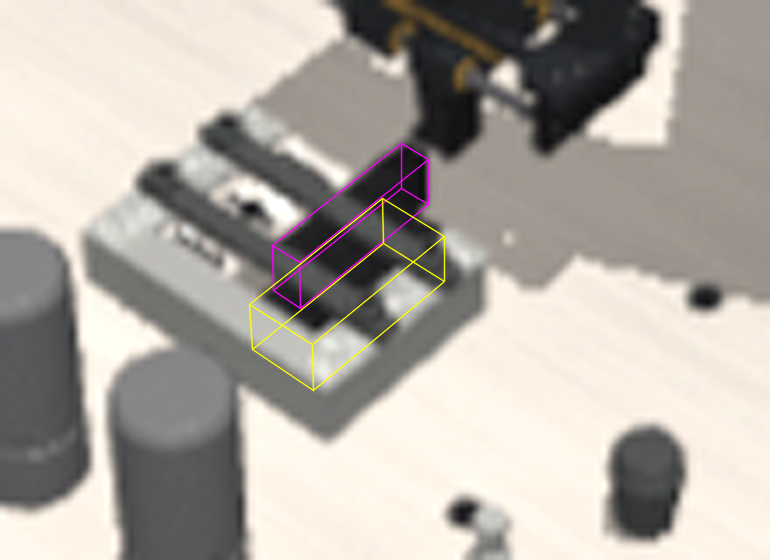

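View pics/side18o.png

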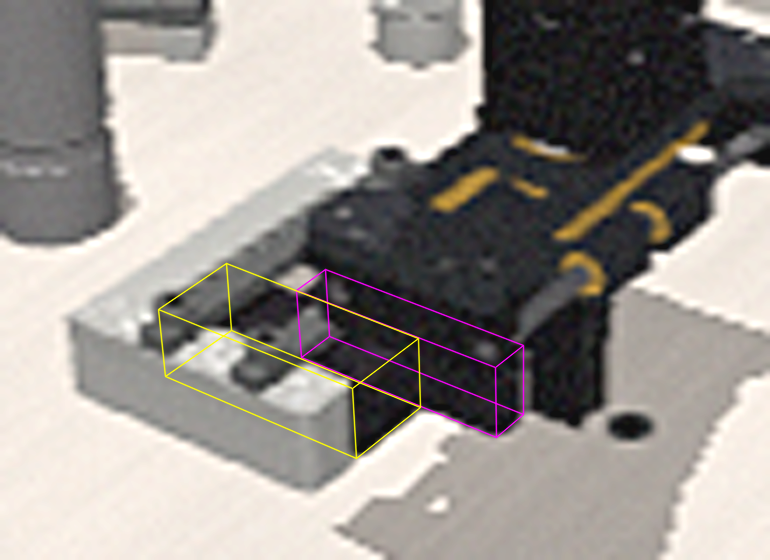

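Released and inserted about 56 mm. The packer and the model outline match in both views. Now push it home with the shut fingers.

```bash
python3 -m inch '[{"fingers":0,"delta_pos":[-0.6,0,0],"spin":0},{"fingers":0,"delta_pos":[-1.0,0,0],"spin":0},{"fingers":0,"delta_pos":[-1.4,0,0],"spin":0},{"fingers":0,"delta_pos":[-1.8,0,0],"spin":0},{"fingers":0,"delta_pos":[-2.2,0,0],"spin":0}]' | grep -E "pos|force"
python3 -m inch '[{"fingers":0,"delta_pos":[-0.4,0,0],"spin":0},{"fingers":0,"delta_pos":[-0.8,0,0],"spin":0},{"fingers":0,"delta_pos":[-1.2,0,0],"spin":0},{"fingers":0,"delta_pos":[-1.6,0,0],"spin":0},{"fingers":0,"delta_pos":[-2.0,0,0],"spin":0},{"fingers":0,"delta_pos":[-2.0,0,0],"spin":0}]' | grep -E "pos|force"
```

```text
tcp_pos: [0.5337, 0.0239, -0.017]
wrist_force: [-1.9, -0.5, 1.0]
tcp_pos: [0.5545, 0.0241, -0.0169]
wrist_force: [0.1, 0.3, -0.0]
```

```bash
for i in 1 2 3; do python3 -m inch '[{"fingers":0,"delta_pos":[-0.1,0,0],"spin":0},{"fingers":0,"delta_pos":[-0.1,0,0],"spin":0}]' | grep -E "pos|force"; done
```

```text
tcp_pos: [0.5548, 0.0241, -0.0169]
wrist_force: [-0.2, 0.5, 0.1]
tcp_pos: [0.5555, 0.024, -0.0169]
wrist_force: [-0.3, 0.8, 0.6]
tcp_pos: [0.5567, 0.024, -0.0169]
wrist_force: [-0.2, 0.1, -0.2]
```

```bash
for i in 1 2 3; do python3 -m inch '[{"fingers":0,"delta_pos":[-0.06,0,0],"spin":0},{"fingers":0,"delta_pos":[-0.06,0,0],"spin":0}]' | grep -E "pos|force"; done
```

```text
tcp_pos: [0.5573, 0.024, -0.017]
wrist_force: [-0.6, -1.0, 0.2]
tcp_pos: [0.5574, 0.024, -0.017]
wrist_force: [-1.2, -0.3, 1.6]
tcp_pos: [0.5575, 0.0239, -0.0171]
wrist_force: [-3.9, 1.0, 2.6]
```

```bash
python3 -m inch '[{"fingers":0,"delta_pos":[-0.06,0,0],"spin":0},{"fingers":0,"delta_pos":[-0.06,0,0],"spin":0}]' | grep -E "pos|force"; python3 -m inch '[{"fingers":0,"delta_pos":[1,0,0],"spin":0},{"fingers":0,"delta_pos":[3,0,0],"spin":0},{"fingers":0,"delta_pos":[5,0,-3],"spin":0},{"fingers":0,"delta_pos":[7,0,-7],"spin":0},{"fingers":0,"delta_pos":[6,0,-11],"spin":0},{"fingers":0,"delta_pos":[3,0,-15],"spin":0},{"fingers":0,"delta_pos":[0,0,-19],"spin":0},{"fingers":0,"delta_pos":[-3,0,-23],"spin":0},{"fingers":0,"delta_pos":[-5,0,-24],"spin":0},{"fingers":0,"delta_pos":[-8,0,-24],"spin":0},{"fingers":0,"delta_pos":[-8,0,-24],"spin":0},{"fingers":0,"delta_pos":[-8,0,-24],"spin":0},{"fingers":0,"delta_pos":[-8,0,-24],"spin":0}]'
python3 - <<'E'
from ov import *
c=get_calibration("wrist"); im=capture("wrist")[:,:,::-1]; cv2.imwrite("pics/w19.png",im)
pk=[(.569,.659,.0143,.0333,.0,.03,(255,0,255)),(.569,.659,.0333,.0713,0,.03,(0,255,255))]
ov("wrist",im,c,[],(220,80,420,230),4,"pics/w19o.png")
for n,cr,S in [("scene",(260,180,370,260),7),("side",(250,150,360,230),7)]:
    im=capture(n)[:,:,::-1]; cv2.imwrite(f"pics/{n}19.png",im); ov(n,im,get_calibration(n),[],cr,S,f"pics/{n}19o.png")
E
```

```text
tcp_pos: [0.5575, 0.0238, -0.0171]
wrist_force: [-5.6, 1.3, 4.5]
time_s: 36.25
tcp_pos: [0.6385, 0.0239, 0.2228]
ee_rot: [[-1.0, -0.0, -0.0], [-0.0, 1.0, -0.0], [0.0, -0.0, -1.0]]
wrist_force: [-1.1, -0.4, 0.4]
gripper_width: 0.004
```

View pics/w19o.png

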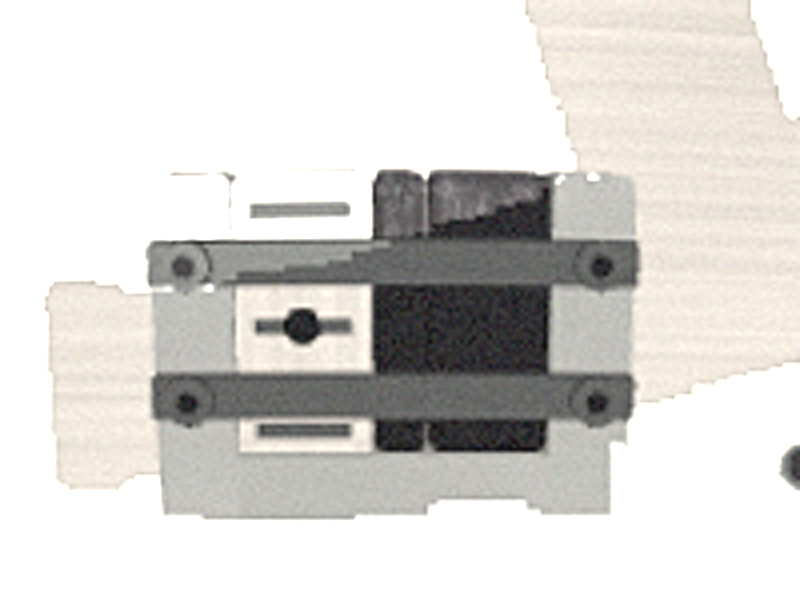

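View pics/side19o.png

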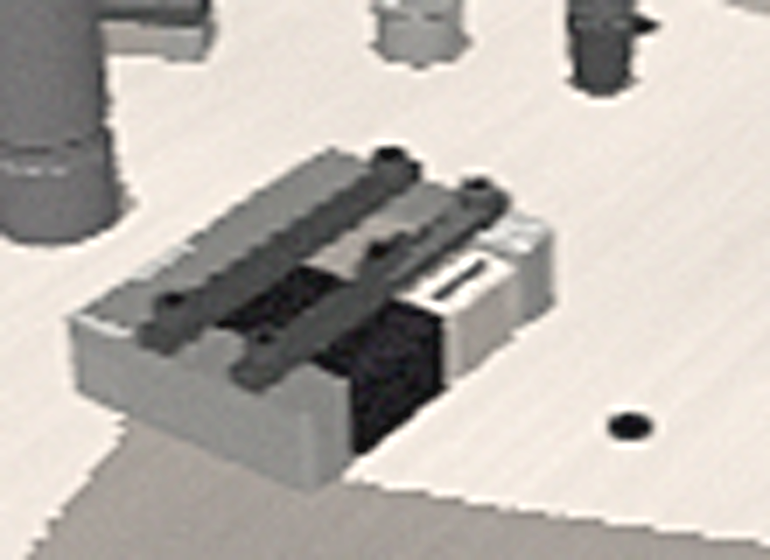

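View pics/scene19o.png

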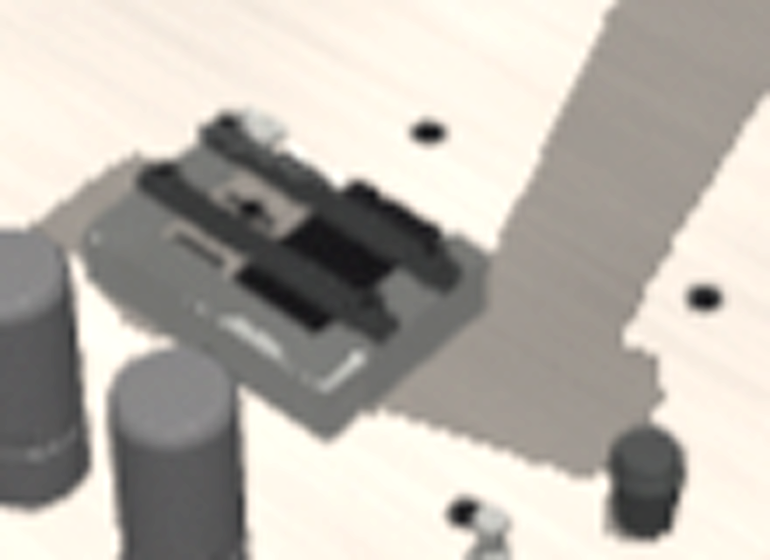

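The wrist view shows both packers side by side. Their backs are at row ~450, level with the blank's back at the stop, and their fronts at row ~172, level with the blank's front. I'll check that the other packers haven't moved, then hand in.

```bash
python3 - <<'E'
from fit import *
c=get_calibration("side")
for f in("side0","side19"):
    im=cv2.imread(f"pics/{f}.png")
    print(f,fit(im,c,(265,250,325,302),(.4445,.2527,-.06),n="side",ths=(.024,)),fit(im,c,(395,150,435,171),(.446,-.328,.27),n="side",ths=(.010,)))
for a,b in(("side0","side19"),("scene0","scene19")):
    A=cv2.imread(f"pics/{a}.png").astype(int);B=cv2.imread(f"pics/{b}.png").astype(int)
    cv2.imwrite(f"pics/diff_{a}.png",np.clip(np.abs(A-B)*2,0,255).astype(np.uint8))
E
```

```text
side0 [(0.024, np.float64(0.0222), array([ 0.4439,  0.2532, -0.0665]))] [(0.01, np.float64(0.0324), array([ 0.4449, -0.3259,  0.2587]))]
side19 [(0.024, np.float64(0.0207), array([ 0.4439,  0.2532, -0.066 ]))] [(0.01, np.float64(0.0309), array([ 0.445 , -0.3256,  0.2692]))]
```

View pics/diff_side0.png

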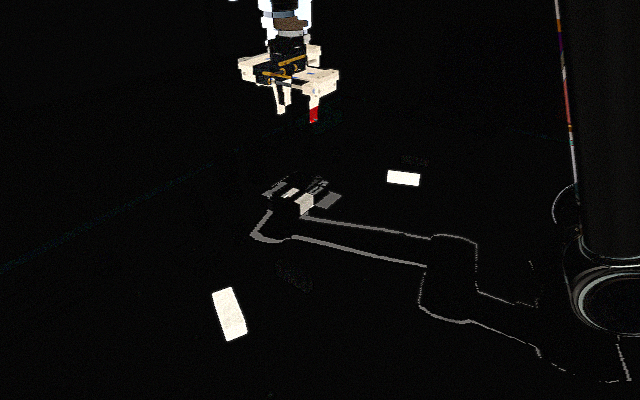

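The difference picture shows only three changes: the two packers' old places (229,313) and (403,178), the slot in the fixture, and the arm with its shadow. The other two packers and all bystanders are unmoved.

```bash
python3 -c "
from station import *
print(finish_job())"
```

```text
the job is handed in; nothing more can be done
None
```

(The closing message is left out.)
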